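# Fill the feed tube through the funnel

### The job

Stand the loose funnel on the feed tube, spout in the tube and its collar resting flat on the tube's rim, without forcing it down. Then pick up the small red bin that holds the four grey blocks and tip them all through the funnel into the tube; if they jam in the funnel, work them loose. Leave the funnel home on the tube and set the empty bin upright back on the table; leave everything else where it is.

Things in the scene. Friction and masses are not known exactly. Their poses are not given: they have to be found in the camera images.
- tube: Feed tube: clear upright tube, 70 mm outside and 60 mm inside diameter, open at the top where it has a grey band, on a round dark steel foot (104 mm diameter, 8 mm thick) bolted to the table; it does not move. Origin: centre of the foot's underside, z up. Inner floor at z = 12 mm, rim at z = 110 mm.
- tube_mouth (a point): Centre of the tube's open mouth, at rim height (110 mm above the table), z up.
- funnel: Loose aluminium funnel, about 0.14 kg, standing on its spout end. Origin: centre of the spout's lower end, z up. Spout 55 mm outside, 50 mm inside diameter, z = 0 to 24 mm; flat collar, 78 mm diameter, around it at z = 20 to 24 mm; then a cone up to the 148 mm wide mouth at z = 84 mm, wall 2.5 mm. A black grip lug stands on the rim at the funnel's -x side.
- funnel_collar (a point): Centre of the underside of the funnel's collar, 20 mm above the spout's end; level with the tube's rim when the funnel is home. The spout has about 2 mm play all round in the tube; it may catch on the rim and must then be felt in.
- funnel_mouth (a point): Centre of the funnel's wide mouth, 84 mm above the spout's end.
- funnel_grip (a point): Point in the black lug to pinch: x = -79, y = 0, z = 110 mm in the funnel's frame; axes as the funnel's. The lug is 14 mm thick (x), 30 mm wide (y), z = 70 to 126 mm, so it rises 42 mm above the rim. Pinch it from above, fingers closing along the funnel's x, fingertips kept above the rim (z = 84 mm).
- bin: Small red bin, about 0.12 kg, 110 mm long (x), 62 mm wide outside (y), 50 mm high, walls 3 mm, floor 4 mm. Origin: centre of its underside, z up. Closed at the back (+x) and sides, open at the front (-x), where an 18 degree ramp rises from x = -22 mm to the lip. Its flat parallel sides can be gripped from above, or with a tilted tool, fingers closing along y.
- bin_lip (a point): Middle of the bin's pouring lip: x = -55 mm, y = 0, z = 14.7 mm in the bin's frame; axes as the bin's. The blocks slide out over it when the front is tipped down some 50 to 70 degrees; the friction is not known.
- block0_center (a point): Centre of grey block 0 (one of four alike: 23 x 19 x 17 mm, about 20 g); they lie in the small red bin at the start. They may hang up in the bin or jam in the funnel, which then has to be freed, for instance by lifting it some 15 mm by its lug and rocking it about 15 degrees each way.
- block1_center (a point): Centre of grey block 1 (one of four alike: 23 x 19 x 17 mm, about 20 g); they lie in the small red bin at the start. They may hang up in the bin or jam in the funnel, which then has to be freed, for instance by lifting it some 15 mm by its lug and rocking it about 15 degrees each way.
- block2_center (a point): Centre of grey block 2 (one of four alike: 23 x 19 x 17 mm, about 20 g); they lie in the small red bin at the start. They may hang up in the bin or jam in the funnel, which then has to be freed, for instance by lifting it some 15 mm by its lug and rocking it about 15 degrees each way.
- block3_center (a point): Centre of grey block 3 (one of four alike: 23 x 19 x 17 mm, about 20 g); they lie in the small red bin at the start. They may hang up in the bin or jam in the funnel, which then has to be freed, for instance by lifting it some 15 mm by its lug and rocking it about 15 degrees each way.
- breakers_a: Bystander: stack of three light grey breaker modules, 86 x 92 x 54 mm; origin at the underside. Leave alone.
- breakers_b: Bystander: stack of two breaker modules, 86 x 92 x 36 mm; origin at the underside. Leave alone.
- breaker_c: Bystander: one breaker module lying flat, 86 x 92 x 18 mm, in front of the robot; origin at the underside. Leave alone.
- big_bin: Bystander: larger empty red bin with four full walls, 150 x 110 x 75 mm; origin at the underside. Leave alone.
- jar: Bystander: closed grey jar with black cap, 66 mm diameter, 105 mm high; origin at the underside. Leave alone.
- driver: Bystander: red power screwdriver lying down, 250 mm long, 42 mm high; origin below its middle. Leave alone.
Mind the look-alikes: they are no part of the job. What is shaped like the funnel but orange is not meant. What is shaped like the bin but turquoise is not meant.

How it is judged (in metres and radians):
On the way, in this order (a step that is already met when the one before it is completed fails the run):
1. the funnel stands home on the tube and is let go, the blocks still in the bin (horizontal distance between funnel_collar and tube_mouth below 0.005 m and z of funnel_collar in the frame of tube_mouth between -0.004 and 0.003 m and angle between funnel's own z axis and vertical below 0.06 rad and contact force between the fingers and funnel below 0.1 N), for 0.2 s.
2. the bin is tipped front down (over 30 degrees) with its lip above the funnel (horizontal distance between funnel_collar and tube_mouth below 0.005 m and z of funnel_collar in the frame of tube_mouth between -0.004 and 0.003 m and angle between funnel's own z axis and vertical below 0.06 rad and angle between bin's own z axis and vertical above 0.52 rad and horizontal distance between bin_lip and funnel_mouth below 0.074 m and z of bin_lip in the frame of funnel_mouth above -0.03 m), for 0.05 s.
3. all four blocks are down in the tube (horizontal distance between each of block0_center, block1_center, block2_center, block3_center and tube below 0.028 m and z of each of block0_center, block1_center, block2_center, block3_center in the frame of tube below 0.095 m), for 0.2 s.
At the end, for the whole second after the job is handed in: All four blocks lie inside the tube, centres below 95 mm above the table; the funnel stands on the tube, collar within 3 mm of the rim, within 5 mm of centre and 0.06 rad of upright; the bin stands upright (0.06 rad) on the table within 6 mm of its surface; all released and at rest (all of step 3 and horizontal distance between funnel_collar and tube_mouth below 0.005 m and z of funnel_collar in the frame of tube_mouth between -0.004 and 0.003 m and angle between each of funnel, bin's own z axis and vertical below 0.06 rad and height (world z) of bin between -0.004 and 0.006 m and linear speed of each of bin, funnel below 0.02 m/s); the robot touches nothing.
It fails at once if the funnel is forced against the tube (over 60 N) (contact force between funnel and tube above 60 N).
It fails at once if a bystander is displaced by more than 30 mm (distance of any of breakers_a, breakers_b, breaker_c, big_bin, jar, driver from where it was at the start of the episode above 0.03 m).
It also fails if it takes over 72 s, if anything falls off the work surface, if the arm or the gripper's body presses on something with over 40 N, if the wrist force passes 120 N, or if a joint passes its speed limit or range.

### The arm

A 6-joint arm with a two-finger parallel gripper is mounted at the origin on the work surface. World frame = base frame: x ahead of the robot, y to its left, z up, the work surface at z = 0. Lengths are in mm, angles in rad, forces in N, time in s.
With the tool pointing down it reaches from about 275 to 775 mm from the base axis. Payload 14.6 kg.
Tool frame: the origin (TCP) lies at the very end of the fingers, on their centre line; the grasp point (between the pads) lies 19 mm behind it; z points along the fingers, y is the line along which they close (so a half turn about z gives the same grasp; the last joint's range is limited). The gripper opens to 85 mm and grips with 20 to 120 N. Pads are 22 mm wide; open, the fingers measure 114 mm over their backs; the gripper's body (76 mm by 85 mm) begins 54 mm behind the grasp point. The pads swing forward as they close: fully open they stand 13 mm farther back than shut.
Start: joints at [1.084, 0.263, -0.048, 1.259, 0, 1.415], TCP at [171.021, 496.367, 207.178] pointing down, gripper open.
Joint ranges: [-2.65, 2.65], [-0.89, 1.7], [-1.18, 1.37], [-2.13, 2.11], [-1.35, 1.29], [-3.14, 3.14]. Speed limits (rad/s): [1.89, 1.89, 2.57, 2.79, 3.14, 3.14].

### API

Orientations are given as a unit quaternion [x, y, z, w].
In Python, from rig import r gives the robot as it stands. The module is installed in compiled form; this text tells all that it offers.
- The arm moves only by the tool jog_arm, never from a script. Its argument "targets" is text: rows parted by semicolons, each of 5 numbers parted by spaces: the opening, from -1 (shut) to 1 (fully open), then the shift along the tool's x, y, z in units of 40 mm (1.0 is 40 mm), then the turn about the tool's z in rad. A call has 1 to 8 rows; each row shifts and turns the commanded pose from where the row before left it, along the tool's axes as they then stand; what a row does not reach is not made up. A row lasts 1/10 s, in which the tool goes at most 50 mm and 8.59 degrees, less where a joint would pass 70% of its speed; a pose out of reach is approached as far as the arm can. A call is refused whole if a number of a shift passes 1 or a number of a turn 0.15, either way. A call with a gripper value outside its range is refused whole. The fingers move at their own pace and stop on an object; the grip force is fixed at half the most. Time passes only in rows, so rows that do not move let the fingers close. It gives the time, the measured TCP pose, the force, the opening and the grip force at its end, in the units of the state.
- r.get_obs(): the state, without advancing time (a new reading comes with each control period).
- r.read_camera(name): name is "side" or "top"; returns a dict with "image" (400x640x3 uint8, blue, green, red), "depth" (400x640 float32, mm along the optical axis (not along the pixel's ray), 0 where there is no reading), "fx", "fy", "cx", "cy" (pixels), "k1" (the pictures are not rectified: a ray, as slopes to the right and down, at radius r is drawn at 1 + k1 r^2 times it, then the intrinsics apply), "rvec" (rotation vector, rad) and "tvec" (3), from world to camera coordinates, as OpenCV has them. Camera axes: x right, y down, z forward; pixel columns grow to the right and rows downward; lengths in mm; the calibration is good to about 2 mm. A picture is of the moment at which its call begins.
- r.finish_job(): hands the job in; it is judged then, once.
The state is a dict: "time_s": time; "joints": joint angles; "joint_velocities": joint speeds; "tau": joint torques, N m; "tcp_pos": TCP position; "eef_rot": TCP orientation; "ft_force": force on the tool from outside, world axes, zero at the start; "moment": the same for the moment, N m; "finger_gap": finger opening in mm; "finger_force": force on a finger pad.
Only numpy, scipy, OpenCV 4.12 (cv2) and the standard library are available. Lean on these libraries where they do the work, as an engineer would, in place of code of your own. Each camera call takes 0.05 s, during which the arm holds its last target. There are 200 camera calls.

## Working session

There is one attempt and no reset: what is moved stays moved. The work goes in short steps, Python scripts to look and compute and a tool call to move; the robot and the scene stay as the last step left them, time stands still between calls to the robot, and variables do not carry over. Pictures are saved under pics/ and viewed, at most 10 in all, crops included, and the job is handed in when it is done.

Besides the shell and the picture viewer there is one more tool, called after "Call:" in YAML: its name, and indented under it one key for each argument. jog_arm: Moves the arm, as the interface text tells. Its arguments: {"type":"object","properties":{"targets":{"type":"string"}},"required":["targets"]}

```bash
mkdir -p pics; cat > h.py <<'E'
import numpy as np, cv2
from rig import r
from scipy.spatial.transform import Rotation as R
def cam(n):
    c=r.read_camera(n); c['R']=cv2.Rodrigues(np.array(c['rvec'],float))[0]; c['t']=np.array(c['tvec'],float).ravel()
    return c
def slopes(c,uv):
    uv=np.atleast_2d(np.array(uv,float)); d=np.c_[(uv[:,0]-c['cx'])/c['fx'],(uv[:,1]-c['cy'])/c['fy']]
    s=d.copy()
    for _ in range(10): s=d/(1+c['k1']*(s**2).sum(1,keepdims=True))
    return s
def rays(c,uv):
    s=slopes(c,uv); return -c['R'].T@c['t'], np.c_[s,np.ones(len(s))]@c['R']
def onplane(c,uv,z):
    o,d=rays(c,uv); return o+d*((z-o[2])/d[:,2])[:,None]
def fromdepth(c,uv):
    uv=np.atleast_2d(uv); o,d=rays(c,uv); z=c['depth'][uv[:,1].astype(int),uv[:,0].astype(int)]
    return o+d*z[:,None]
def proj(c,P):
    p=np.atleast_2d(P)@c['R'].T+c['t']; s=p[:,:2]/p[:,2:]; s=s*(1+c['k1']*(s**2).sum(1,keepdims=True))
    return s*[c['fx'],c['fy']]+[c['cx'],c['cy']]
def cloud(c):
    v,u=np.mgrid[0:400,0:640]; return fromdepth(c,np.c_[u.ravel(),v.ravel()]).reshape(400,640,3)
E
python3 - <<'E'
from h import *
o=r.get_obs(); print({k:np.round(v,3) for k,v in o.items()})
for n in('top','side'):
    c=cam(n); cv2.imwrite(f'pics/{n}0.png',c['image']); print(n,-c['R'].T@c['t'],c['fx'],c['k1'],c['R'][2])
E
```

```text
{'time_s': np.float64(0.0), 'joints': array([ 1.084,  0.263, -0.049,  1.259, -0.   ,  1.416]), 'joint_velocities': array([ 0.001,  0.001,  0.001, -0.   , -0.001,  0.001]), 'tau': array([-5.0000e-03, -6.3763e+01,  3.8457e+01,  1.4000e-02, -0.0000e+00,
       -0.0000e+00]), 'tcp_pos': array([170.882, 496.096, 206.736]), 'eef_rot': array([ 0.165,  0.986, -0.   , -0.   ]), 'ft_force': array([ 0.33 , -0.577,  0.993]), 'moment': array([ 0.008, -0.001, -0.027]), 'finger_force': np.float64(0.0), 'finger_gap': np.float64(85.544)}
top [ 286.31096469   18.1236993  1726.34420357] 501.451309375234 -0.14163118722500834 [ 0.15556034 -0.01144352 -0.98776011]
side [ -32.12510946 -668.77828337 1034.44933487] 392.87205440198977 -0.016434240623362857 [ 0.43522027  0.51987773 -0.73505814]
```

View pics/top0.png

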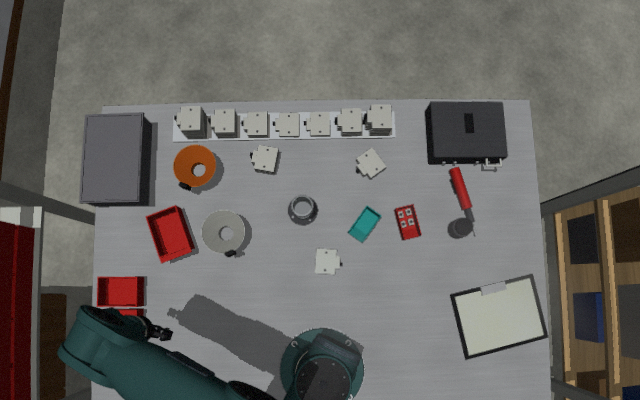

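View pics/side0.png

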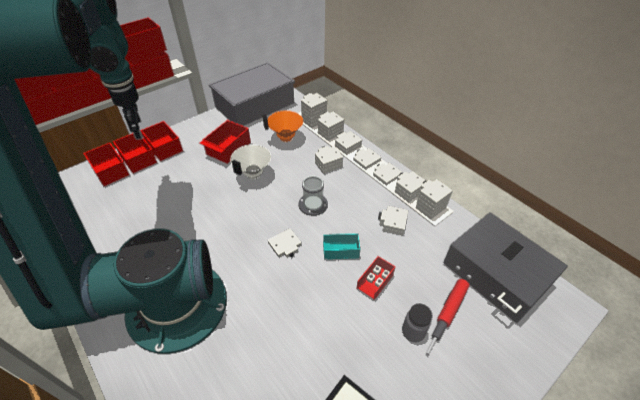

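```bash
cat > m.py <<'E'
from h import *
def comps(mask,P,minn=15):
    n,l=cv2.connectedComponents(mask.astype(np.uint8))
    return [np.argwhere(l==i) for i in range(1,n) if (l==i).sum()>=minn]
if __name__=='__main__':
    c=cam('top'); P=cloud(c); im=c['image']; hsv=cv2.cvtColor(im,cv2.COLOR_BGR2HSV)
    def box(u0,u1,v0,v1):
        m=np.zeros((400,640),bool); m[v0:v1,u0:u1]=1; return m
    Z=P[...,2]
    for nm,b,lo,hi in(('funnel',box(192,255,200,265),76,92),('lug',box(192,255,230,265),100,140),('tube',box(280,325,185,232),102,118),('orange',box(165,225,140,200),76,92)):
        m=b&(Z>lo)&(Z<hi); Q=P[m]; 
        (x,y),rad=cv2.minEnclosingCircle(Q[:,:2].astype(np.float32))
        print(nm,len(Q),'mean',Q.mean(0).round(1),'circ',round(x,1),round(y,1),round(rad,1))
    m=box(390,425,200,245)&(hsv[...,1]>120)&((hsv[...,0]<10)|(hsv[...,0]>170))
    Q=P[m]; print('binred',len(Q),Q.mean(0).round(1),cv2.minAreaRect(Q[:,:2].astype(np.float32)), 'z pct',np.percentile(Q[:,2],[2,25,50,75,98]).round(1))
    top=Q[Q[:,2]>42]; rc=cv2.minAreaRect(top[:,:2].astype(np.float32)); print('rim',len(top),top.mean(0).round(1),rc)
    g=box(390,425,200,245)&(hsv[...,1]<60)&(Z>12)
    for q in comps(g&(hsv[...,2]>120),P,6): print('blk',q.mean(0).round(1),len(q),np.median(P[q[:,0],q[:,1]],0).round(1))
    a=cv2.resize(im[195:250,185:260],(600,440)[::1],interpolation=cv2.INTER_CUBIC)[:,:600]
    b1=cv2.resize(im[195:250,380:435],(300,300),interpolation=cv2.INTER_CUBIC)
    s=cam('side'); b2=cv2.resize(s['image'][245:310,345:410],(300,300),interpolation=cv2.INTER_CUBIC)
    b3=cv2.resize(s['image'][135:195,220:280],(300,300),interpolation=cv2.INTER_CUBIC); b4=cv2.resize(im[200:262,192:254],(300,300),interpolation=cv2.INTER_CUBIC)
    cv2.imwrite('pics/crop1.png',np.vstack([np.hstack([b1,b2]),np.hstack([b4,b3])])[:600,:600])
E
python3 m.py
```

```text
funnel 314 mean [467.9 327.8  81.6] circ 458.0 318.2 79.1
lug 51 mean [391.1 290.7 123.6] circ 392.0 292.4 15.4
tube 127 mean [541.   56.  108.9] circ 541.2 55.9 37.1
orange 294 mean [699.6 428.4  81.9] circ 684.5 424.3 81.3
binred 462 [ 485.7 -306.1   19.5] ((489.38372802734375, -301.18511962890625), (109.27913665771484, 65.05772399902344), 12.545268058776855) z pct [-2.2  5.3 11.9 35.4 53.1]
rim 91 [ 494.3 -299.1   48.3] ((489.0829162597656, -301.7067565917969), (109.3025894165039, 64.72708892822266), 11.730392456054688)
blk [211.5 408. ] 19 [ 527.8 -308.6   18.3]
blk [212.1 399.4] 7 [ 525.9 -276.8   21.6]
blk [216.1 400.8] 10 [ 511.8 -283.    20.8]
blk [221.7 410.4] 21 [ 490.7 -313.5   19.8]
blk [221.6 402.7] 7 [ 491.7 -287.9   21.3]
blk [225.6 403.9] 8 [ 477.5 -291.8   20.1]
```

View pics/crop1.png

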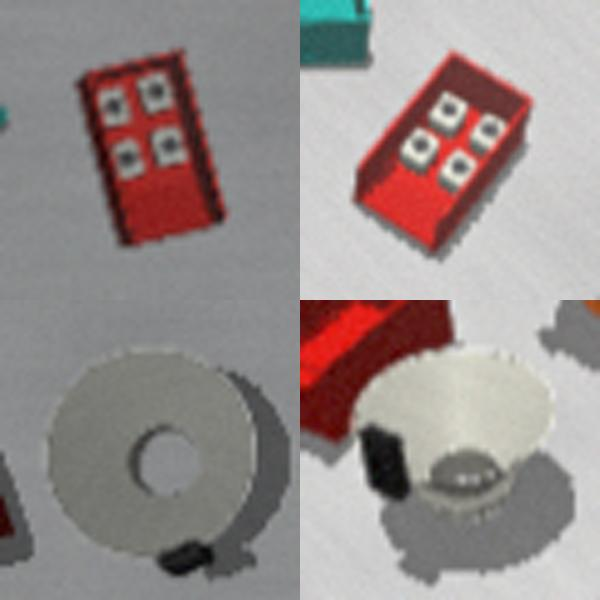

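The candidates are: funnel – grey at top (223,231), orange look-alike at (195,167); bin – red with four blocks at (407,222), turquoise look-alike at (365,224), empty red bins at (170,234) and (120,290). I choose the grey funnel, whose lug is at (231,253), and the red bin with the blocks. The crop confirms both: the bin's ramp faces the robot and the lug is on the near-right side of the funnel.

```bash
cat > f.py <<'E'
from h import *
from scipy.optimize import least_squares
def circ(Q,rad,g):
    s=least_squares(lambda p:np.hypot(Q[:,0]-p[0],Q[:,1]-p[1])-rad,g,loss='soft_l1',f_scale=2); return s.x,np.abs(s.fun).mean()
c=cam('top'); s=cam('side'); P=cloud(c); Z=P[...,2]; im=c['image']
vv,uu=np.mgrid[0:400,0:640]
# funnel outline: rim silhouette by depth height edge
b=(uu>192)&(uu<255)&(vv>200)&(vv<265)
m=(b&(Z>15)).astype(np.uint8)
k=max(cv2.findContours(m,cv2.RETR_EXTERNAL,cv2.CHAIN_APPROX_NONE)[0],key=len)[:,0]
Q=onplane(c,k,84)[:,:2]; L0=np.array([391.,291.])
Qf=Q[np.hypot(*(Q-L0).T)>35]
f,e=circ(Qf,74,[465,325]); print('funnel rim fit',f.round(1),e, 'free r',np.hypot(*(Qf-f).T).mean())
g=im.max(2)
for nm,cc in(('top',c),('side',s)):
    PP=cloud(cc); dk=(cc['image'].max(2)<60)&(np.abs(PP[...,0]-391)<40)&(np.abs(PP[...,1]-291)<40)&(PP[...,2]>60)
    D=PP[dk]; t=D[D[:,2]>121]; print(nm,len(D),len(t),t.mean(0).round(1),cv2.minAreaRect(t[:,:2].astype(np.float32)),D[:,2].max())
    l=t.mean(0)[:2]; print('dist',np.hypot(*(l-f)),'yaw',np.arctan2(*(f-l)[::-1]))
# tube: band outline
m=((uu>283)&(uu<322)&(vv>188)&(vv<232)&(Z>100)&(Z<120)).astype(np.uint8)
k=max(cv2.findContours(m,cv2.RETR_EXTERNAL,cv2.CHAIN_APPROX_NONE)[0],key=len)[:,0]
Q=onplane(c,k,110)[:,:2]; t,e=circ(Q,35,[541,56]); print('tube',t.round(1),e,np.hypot(*(Q-t).T).mean())
PS=cloud(s); q=PS[200-45:215,290:335].reshape(-1,3); q=q[(q[:,2]>104)&(q[:,2]<116)]
print('tube side',len(q),circ(q[:,:2],33,[541,56]))
q=PS[135:195,220:285].reshape(-1,3); q=q[(q[:,2]>79)&(q[:,2]<89)&(np.hypot(*(q[:,:2]-f).T)<90)&(np.hypot(*(q[:,:2]-L0).T)>35)]
print('funnel side',len(q),circ(q[:,:2],73,f))
E
python3 f.py
```

```text
funnel rim fit [462.  319.4] 2.462083942884128 free r 71.5748464564782
top 52 32 [390.5 291.3 127.1] ((390.80938720703125, 290.96307373046875), (11.43991756439209, 26.898632049560547), 23.88050079345703) 138.06974724710494
dist 76.90195457995041 yaw 0.37447174375754705
side 87 16 [387.6 283.8 125.7] ((388.1962585449219, 284.8625793457031), (8.88327407836914, 26.10450553894043), 13.663257598876953) 132.45359996226455
dist 82.47075294080706 yaw 0.4462494702737034
tube [540.5  55.8] 0.8636088899464867 35.49729686009213
tube side 132 (array([541.38378485,  52.90212574]), np.float64(1.95225632359004))
funnel side 138 (array([462.21234526, 315.26554487]), np.float64(3.0308061139012485))
```

Call:
jog_arm:
  targets: "1 0 0 0 0.14; 1 0 0 0 0.14; 1 0 0 0 0.14; 1 0 0 0 0.14; 1 0 0 0 0.14; 1 0 0 0 0.14"

```text
time_s: 0.9
tcp_pos: [171.0, 496.3, 207.2]
eef_rot: [0.555, 0.832, -0.0, -0.0]
ft_force: [0.0, 0.0, 0.9]
finger_gap: 85.6
finger_force: 0.0
```

Call:
jog_arm:
  targets: "1 -0.98 0.43 0 0; 1 -0.98 0.43 0 0; 1 -0.98 0.43 0 0; 1 -0.98 0.43 0 0; 1 -0.98 0.43 0 0; 1 -0.98 0.43 0 0; 1 -1 0.43 0 0; 0.2 0 0 0 0"

```text
time_s: 1.7
tcp_pos: [391.9, 286.7, 207.0]
eef_rot: [0.555, 0.832, -0.0, 0.0]
ft_force: [-0.1, 0.6, 0.0]
finger_gap: 73.1
finger_force: 0.0
```

```bash
cat > go.py <<'E'
from h import *
import sys
o=r.get_obs(); Rm=R.from_quat(o['eef_rot']); p=np.array(o['tcp_pos'])
print('t',round(float(o['time_s']),2),'p',p.round(1),'toolx',Rm.as_matrix()[:,0].round(3),'y',Rm.as_matrix()[:,1].round(3),'z',Rm.as_matrix()[:,2].round(3),'F',np.round(o['ft_force'],1),'gap',round(float(o['finger_gap']),1),round(float(o['finger_force']),1),'j',np.round(o['joints'],3))
if len(sys.argv)>3:
    d=Rm.inv().apply(np.array(sys.argv[1:4],float)-p); print('shift units',(d/40).round(3))
E
python3 go.py 390 289.5 93
```

```text
t 1.7 p [391.9 286.7 207. ] toolx [-0.384  0.923 -0.001] y [0.923 0.384 0.   ] z [ 0.001 -0.001 -1.   ] F [-0.1  0.6  0. ] gap 73.1 0.0 j [ 4.640e-01  1.950e-01 -1.410e-01  1.234e+00 -1.000e-03  1.641e+00]
shift units [ 0.085 -0.018  2.85 ]
```

Call:
jog_arm:
  targets: "0.2 0.08 -0.02 0.95 0; 0.2 0 0 0.95 0; 0.2 0 0 0.5 0; 0.2 0 0 0.43 0; -1 0 0 0 0; -1 0 0 0 0; -1 0 0 0 0; -1 0 0 0 0"

```text
time_s: 2.5
tcp_pos: [387.3, 292.5, 95.0]
eef_rot: [0.553, 0.833, 0.001, 0.0]
ft_force: [-1.2, -0.9, 4.6]
finger_gap: 11.6
finger_force: 59.5
```

Call:
jog_arm:
  targets: "-1 0 0 0 0; -1 0 0 0 0; -1 0 0 0 0"

```text
time_s: 2.8
tcp_pos: [387.0, 292.3, 94.8]
eef_rot: [0.553, 0.833, 0.0, 0.0]
ft_force: [-2.5, -1.7, 6.9]
finger_gap: 11.6
finger_force: 59.8
```

```bash
python3 go.py
```

```text
t 2.8 p [387.  292.3  94.8] toolx [-0.388  0.921  0.   ] y [0.921 0.388 0.001] z [ 0.001  0.    -1.   ] F [-2.5 -1.7  6.9] gap 11.6 59.8 j [ 0.479  0.26  -0.373  0.937  0.     1.65 ]
```

Call:
jog_arm:
  targets: "-1 0 0 -0.5 0; -1 0 0 -1 0; -1 0 0 -1 0; -1 0 0 -0.9 0; -1 -0.5 -0.05 0 0; -1 -0.9 -0.1 0 0; -1 -0.9 -0.1 0 0; -1 -0.9 -0.1 0 0"

```text
time_s: 3.6
tcp_pos: [423.9, 167.6, 230.4]
eef_rot: [0.553, 0.833, 0.0, 0.0]
ft_force: [1.7, 0.2, -1.2]
finger_gap: 11.8
finger_force: 58.9
```

Call:
jog_arm:
  targets: "-1 -0.9 -0.1 0 0; -1 -0.9 -0.1 0 0; -1 -0.9 -0.1 0 0; -1 -0.7 -0.1 0 0; -1 -0.35 -0.05 0 0; -1 0 0 0 0; -1 0 0 0 0; -1 0 0 0 0"

```text
time_s: 4.4
tcp_pos: [465.1, 24.6, 230.1]
eef_rot: [0.552, 0.834, 0.0, -0.0]
ft_force: [1.0, -0.4, -0.6]
finger_gap: 11.0
finger_force: 59.0
```

```bash
cat > f2.py <<'E'
from h import *
from scipy.optimize import least_squares
import sys
def circ(Q,g,rad):
    s=least_squares(lambda p:np.hypot(Q[:,0]-p[0],Q[:,1]-p[1])-p[2],[*g,rad],loss='soft_l1',f_scale=2); return s.x.round(1),np.abs(s.fun).mean().round(2)
zf=float(sys.argv[1]); zr=zf+84; g=np.array([541.,55.])
for n in('top','side'):
    c=cam(n); P=cloud(c); cv2.imwrite(f'pics/{n}_{int(r.get_obs()["time_s"]*10)}.png',c['image'])
    H=np.hypot(P[...,0]-g[0],P[...,1]-g[1]); L=np.hypot(P[...,0]-468,P[...,1]-24)
    q=P[(H<95)&(H>55)&(abs(P[...,2]-zr)<14)&(L>35)]
    print(n,'rim',len(q),np.percentile(q[:,2],[50,90]).round(1),circ(q[:,:2],g,72) if len(q)>8 else '')
    if n=='side':
        q=P[(H<50)&(abs(P[...,2]-105)<10)]; print('tubeband',len(q),circ(q[:,:2],g,35) if len(q)>8 else '')
    # outline of funnel against background: height mask -> rays on rim plane
    m=((H<100)&(P[...,2]>zr-55)&(L>32)).astype(np.uint8)
    k=max(cv2.findContours(m,cv2.RETR_EXTERNAL,cv2.CHAIN_APPROX_NONE)[0],key=len)[:,0]
    Q=onplane(c,k,zr)[:,:2]; Q=Q[np.hypot(*(Q-[468,24]).T)>40]; print(' outline',circ(Q,g,74))
E
python3 go.py; python3 f2.py 135
```

```text
t 4.4 p [465.1  24.6 230.1] toolx [-0.39   0.921  0.   ] y [0.921 0.39  0.   ] z [ 0.  0. -1.] F [ 1.  -0.4 -0.6] gap 11.0 59.0 j [-0.123  0.155 -0.13   1.286  0.     1.048]
top rim 21 [218.7 222.4] (array([525.4, -46.8, 169.8]), np.float64(0.95))
 outline (array([564.5,  42.1,  66.8]), np.float64(16.96))
side rim 262 [214.3 219.5] (array([537.4,  48.8,  68.7]), np.float64(3.17))
tubeband 126 (array([541. ,  52.6,  32.9]), np.float64(1.66))
 outline (array([-4529205.6,  3560633.8,  5761625.3]), np.float64(20.2))
```

```bash
ls pics; f=$(ls -t pics/side_* | head -1); python3 -c "
import cv2;a=cv2.imread('$f');cv2.imwrite('pics/v1.png',cv2.resize(a[90:240,210:410],(800,600)))"
```

```text
crop1.png
side0.png
side_45.png
top0.png
top_44.png
```

View pics/v1.png

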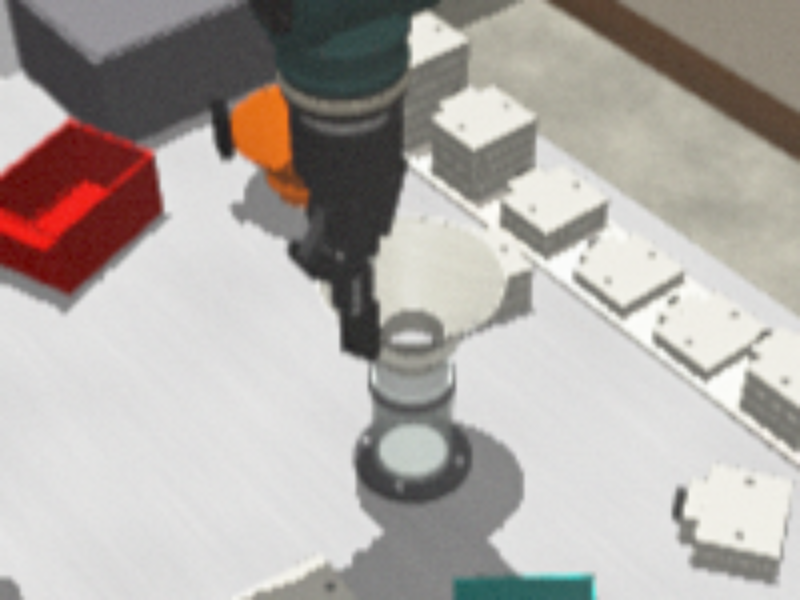

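```bash
cat > f3.py <<'E'
from h import *
from scipy.optimize import least_squares
import sys
def fit(Q,g,rad):
    s=least_squares(lambda p:np.hypot(Q[:,0]-p[0],Q[:,1]-p[1])-rad,g,loss='soft_l1',f_scale=1.5); return s.x.round(1),np.abs(s.fun).mean().round(2),len(Q)
def measure(zr,g,lug):
    g=np.array(g,float); c=cam('side'); P=cloud(c)
    # rim silhouette: pixels of funnel vs background, kept where the jump is to something farther
    H=np.hypot(P[...,0]-g[0],P[...,1]-g[1]); m=((H<90)&(P[...,2]>zr-50)&(P[...,2]<zr+12)&(c['image'].max(2)>90)).astype(np.uint8)
    m=cv2.morphologyEx(m,cv2.MORPH_OPEN,np.ones((3,3),np.uint8))
    k=max(cv2.findContours(m,cv2.RETR_EXTERNAL,cv2.CHAIN_APPROX_NONE)[0],key=len)[:,0]
    Q=onplane(c,k,zr)[:,:2]; D=Q-g; a=np.degrees(np.arctan2(D[:,1],D[:,0]))
    # far side as the side camera (at -x,-y) sees it, free of hand: angles -60..90 deg
    sel=(a>-70)&(a<70)&(np.hypot(*D.T)>60)&(np.hypot(*D.T)<90)
    print('rim outline r74',fit(Q[sel],g,73.5))
    q=P[(H<95)&(H>50)&(abs(P[...,2]-zr)<6)&(np.hypot(P[...,0]-lug[0],P[...,1]-lug[1])>35)]; print('rim depth r73',fit(q[:,:2],g,73))
    return c,P
if __name__=='__main__':
    a=[float(x) for x in sys.argv[1:]]; measure(a[0],a[1:3],a[3:5])
E
python3 f3.py 219.3 538 52 465 25
python3 - <<'E'
# same outline measure on tube rim by colour edge (side) : dark ring ellipse
from h import *
c=cam('side'); g=cv2.cvtColor(c['image'],cv2.COLOR_BGR2GRAY).astype(float)
th=np.radians(np.arange(-150,-20,5)); 
for z,rad in((8,52),):
    # foot: dark disc edge, radial search on plane
    out=[]
    for t in np.radians(np.arange(0,360,6)):
        rr=np.arange(44,60,.5); p=np.c_[541+rr*np.cos(t),54+rr*np.sin(t),np.full(len(rr),z)]
        uv=proj(c,p).astype(np.float32); v=cv2.remap(g.astype(np.float32),uv[None,:,0],uv[None,:,1],cv2.INTER_LINEAR)[0]
        d=np.gradient(v); i=d.argmax()
        if d[i]>4: out.append(p[i,:2])
    Q=np.array(out)
    from scipy.optimize import least_squares
    s=least_squares(lambda p:np.hypot(Q[:,0]-p[0],Q[:,1]-p[1])-p[2],[541,54,52],loss='soft_l1',f_scale=1.5); print('foot',s.x.round(1),len(Q),np.abs(s.fun).mean())
E
```

```text
rim outline r74 (array([536.7,  50.6]), np.float64(1.82), 44)
rim depth r73 (array([536.4,  50.3]), np.float64(2.71), 146)
foot [540.9  52.5  53.8] 50 1.9053944298864693
```

Call:
jog_arm:
  targets: "-1 0 0.1 0.3 0; -1 0 0 0.25 0; -1 0 0 0 0; -1 0 0 0 0"

```text
time_s: 5.0
tcp_pos: [468.8, 25.3, 208.0]
eef_rot: [0.553, 0.833, -0.0, -0.0]
ft_force: [-0.3, -0.2, -2.0]
finger_gap: 12.0
finger_force: 58.9
```

```bash
python3 go.py; python3 f3.py 197 541 53 469 26
```

```text
t 5.0 p [468.8  25.3 208. ] toolx [-0.389  0.921  0.   ] y [ 0.921  0.389 -0.   ] z [-0.001  0.    -1.   ] F [-0.3 -0.2 -2. ] gap 12.0 58.9 j [-0.12   0.168 -0.173  1.23   0.     1.052]
rim outline r74 (array([541.7,  51.3]), np.float64(1.61), 42)
rim depth r73 (array([539.8,  51. ]), np.float64(2.83), 154)
```

Call:
jog_arm:
  targets: "-1 0.03 0 0.06 0; -1 0 0 0.05 0; -1 0 0 0.05 0; -1 0 0 0 0"

```text
time_s: 5.45
tcp_pos: [468.6, 26.3, 201.8]
eef_rot: [0.553, 0.833, 0.0, 0.0]
ft_force: [-1.7, -0.5, 5.2]
finger_gap: 11.4
finger_force: 59.7
```

Call:
jog_arm:
  targets: "-1 0 0 0.05 0; -1 0 0 0.05 0; -1 0 0 0 0"

```text
time_s: 5.75
tcp_pos: [468.6, 26.2, 197.9]
eef_rot: [0.553, 0.833, 0.0, 0.0]
ft_force: [-1.7, 0.7, 3.3]
finger_gap: 11.7
finger_force: 61.0
```

```bash
python3 go.py; python3 -c "
from h import *
print(np.round(r.get_obs()['moment'],2))"; python3 f3.py 187 541 53 469 26
```

```text
t 5.75 p [468.6  26.2 197.9] toolx [-0.388  0.921 -0.   ] y [0.921 0.388 0.001] z [ 0.001 -0.    -1.   ] F [-1.7  0.7  3.3] gap 11.7 61.0 j [-0.118  0.171 -0.198  1.202 -0.     1.054]
[ 0.05  0.03 -0.03]
rim outline r74 (array([549. ,  61.4]), np.float64(3.3), 49)
rim depth r73 (array([534.5,  53.3]), np.float64(3.65), 160)
```

```bash
cat > pl.py <<'E'
from h import *
import sys
g=np.array([541,53.]); lug=[469,26]
def plane(zlo,zhi,show=True):
    c=cam('side'); P=cloud(c); H=np.hypot(P[...,0]-g[0],P[...,1]-g[1]); L=np.hypot(P[...,0]-lug[0],P[...,1]-lug[1])
    # rim = upper edge of the funnel per column, far side
    m=(H<88)&(P[...,2]>zlo)&(P[...,2]<zhi)&(L>35)&(c['image'].max(2)>90)
    pts=[P[np.where(m[:,u])[0][0]+0,u] for u in range(640) if m[:,u].sum()>2]
    q=np.array(pts); A=np.c_[q[:,:2]-g,np.ones(len(q))]
    from scipy.optimize import least_squares
    s=least_squares(lambda p:A@p-q[:,2],[0,0,zhi-20],loss='soft_l1',f_scale=2).x
    print('rim plane slope',s[:2].round(3),'z',s[2].round(1),len(q)); return c
c=plane(float(sys.argv[1]),float(sys.argv[2]))
cv2.imwrite('pics/v%s.png'%sys.argv[3],cv2.resize(c['image'][110:230,230:390],(800,600),interpolation=cv2.INTER_CUBIC))
E
python3 pl.py 150 215 2
```

```text
rim plane slope [0.157 0.035] z 187.0 34
```

View pics/v2.png

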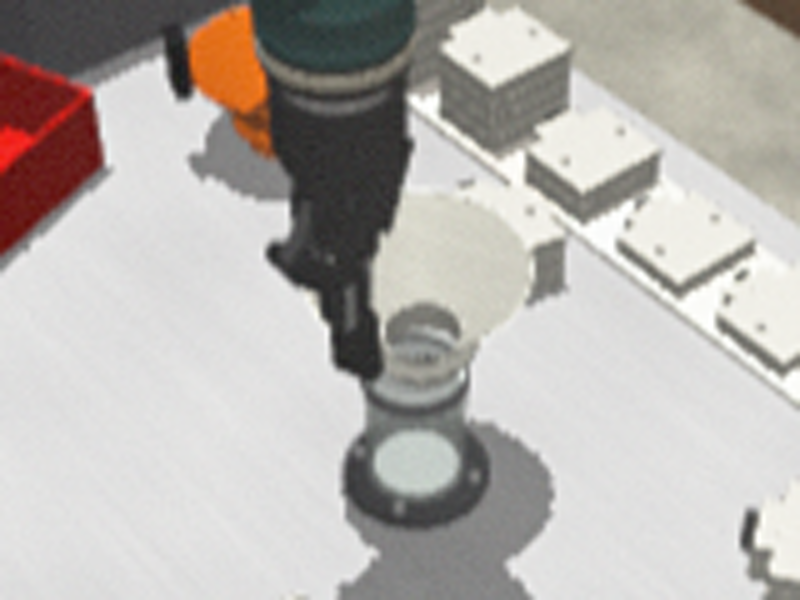

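Call:
jog_arm:
  targets: "-1 0 0 -0.15 0; -1 0 0 -0.15 0; -1 0 0 0 0"

```text
time_s: 6.15
tcp_pos: [469.0, 26.2, 210.4]
eef_rot: [0.553, 0.833, 0.0, 0.0]
ft_force: [0.8, -1.0, -1.3]
finger_gap: 11.4
finger_force: 60.1
```

```bash
python3 go.py; python3 pl.py 165 230 3; python3 f3.py 199 541 53 469 26
```

```text
t 6.15 p [469.   26.2 210.4] toolx [-0.388  0.921 -0.001] y [0.921 0.388 0.001] z [ 0.001 -0.    -1.   ] F [ 0.8 -1.  -1.3] gap 11.4 60.1 j [-0.118  0.167 -0.169  1.234 -0.     1.054]
rim plane slope [0.148 0.019] z 196.4 36
rim outline r74 (array([547.1,  58.5]), np.float64(2.57), 48)
rim depth r73 (array([538.2,  53.3]), np.float64(3.41), 184)
```

```bash
cat > tilt.py <<'E'
from h import *
from scipy.optimize import least_squares
import sys
def rimplane(c,g,lug,z0,w=25):
    P=cloud(c); H=np.hypot(P[...,0]-g[0],P[...,1]-g[1]); L=np.hypot(P[...,0]-lug[0],P[...,1]-lug[1])
    m=(H<95)&(abs(P[...,2]-z0)<w+15)&(P[...,2]>z0-60)&(L>35)&(c['image'].max(2)>80)
    # far rim: first funnel row per column
    q=[]
    for u in range(640):
        v=np.where(m[:,u])[0]
        if len(v)>3: q.append(np.median(P[v[0]:v[0]+2,u],0))
    q=np.array(q); q=q[abs(q[:,2]-z0)<w]
    A=np.c_[q[:,:2]-g,np.ones(len(q))]
    s=least_squares(lambda p:A@p-q[:,2],[0,0,z0],loss='soft_l1',f_scale=1.5)
    a=np.degrees(np.arctan2(*(q[:,:2]-g).T[::-1]))
    print('n',len(q),'slope',s.x[:2].round(3),'z',s.x[2].round(1),'ang',a.min().round(),a.max().round(),'res',abs(s.fun).mean().round(2),'z by angle',[q[(a>=t)&(a<t+30),2].mean().round(1) if ((a>=t)&(a<t+30)).any() else None for t in range(-120,180,30)],
      'rad',[np.hypot(*(q[(a>=t)&(a<t+30),:2]-g).T).mean().round(1) if ((a>=t)&(a<t+30)).any() else None for t in range(-120,180,30)])
c=cam('side')
rimplane(c,np.array([697,424.]),[625,440],84)
rimplane(c,np.array([541,53.]),[469,26],199)
E
python3 tilt.py
```

```text
n 13 slope [-0.034  0.037] z 76.4 ang -133.0 127.0 res 2.2 z by angle [None, None, None, None, None, None, np.float64(76.3), np.float64(78.6), np.float64(80.6), None] rad [None, None, None, None, None, None, np.float64(59.2), np.float64(64.9), np.float64(68.8), None]
n 34 slope [0.125 0.012] z 196.3 ang -25.0 151.0 res 3.65 z by angle [None, None, None, np.float64(205.3), np.float64(204.6), np.float64(204.7), np.float64(186.4), None, np.float64(191.2), np.float64(198.1)] rad [None, None, None, np.float64(73.5), np.float64(73.9), np.float64(73.1), np.float64(59.1), None, np.float64(62.9), np.float64(67.9)]
```

View pics/v3.png

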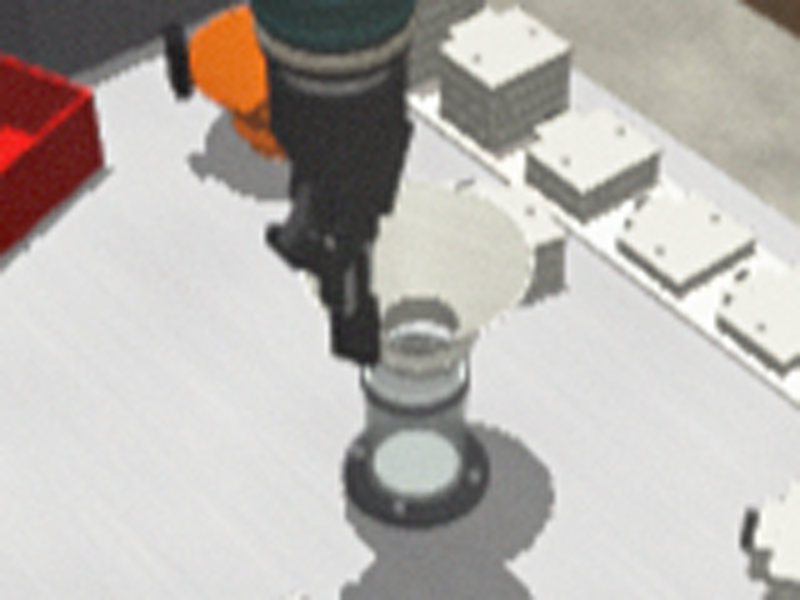

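Call:
jog_arm:
  targets: "-1 0 -0.08 0 0; -1 0 0 0.12 0; -1 0 0 0.06 0; -1 0 0 0.04 0; -1 0 0 0 0"

```text
time_s: 6.8
tcp_pos: [465.5, 25.0, 200.5]
eef_rot: [0.553, 0.833, -0.0, -0.0]
ft_force: [0.1, -0.3, -1.1]
finger_gap: 11.5
finger_force: 60.1
```

```bash
python3 go.py;python3 tilt.py; python3 -c "
from h import *
print(np.round(r.get_obs()['moment'],2))"
```

```text
t 6.8 p [465.5  25.  200.5] toolx [-0.388  0.921  0.   ] y [ 0.921  0.388 -0.   ] z [-0.001  0.    -1.   ] F [ 0.1 -0.3 -1.1] gap 11.5 60.1 j [-0.121  0.165 -0.198  1.208  0.     1.05 ]
n 11 slope [ 0.013 -0.47 ] z 108.6 ang 79.0 128.0 res 1.21 z by angle [None, None, None, None, None, None, np.float64(79.7), np.float64(79.1), np.float64(82.6), None] rad [None, None, None, None, None, None, np.float64(62.1), np.float64(64.4), np.float64(66.9), None]
n 33 slope [0.118 0.015] z 187.1 ang -32.0 154.0 res 2.77 z by angle [None, None, np.float64(195.8), np.float64(194.9), np.float64(195.0), np.float64(194.8), np.float64(181.2), None, np.float64(180.6), np.float64(188.2)] rad [None, None, np.float64(72.6), np.float64(72.0), np.float64(70.6), np.float64(69.8), np.float64(61.7), None, np.float64(65.0), np.float64(68.8)]
[ 0.02  0.1  -0.06]
```

Call:
jog_arm:
  targets: "-1 0 0 0.06 0; -1 0 0 0.06 0; -1 0 0 0 0"

```text
time_s: 7.15
tcp_pos: [465.5, 25.1, 195.6]
eef_rot: [0.553, 0.833, -0.0, -0.0]
ft_force: [-1.1, -0.0, -1.0]
finger_gap: 11.8
finger_force: 60.1
```

Call:
jog_arm:
  targets: "-1 0 0 0.06 0; -1 0 0 0.06 0; -1 0 0 0 0"

```text
time_s: 7.45
tcp_pos: [465.5, 25.0, 190.8]
eef_rot: [0.553, 0.833, -0.0, -0.0]
ft_force: [0.3, 0.0, -1.1]
finger_gap: 11.4
finger_force: 60.1
```

```bash
python3 tilt.py | tail -1; python3 go.py
```

```text
n 30 slope [0.086 0.013] z 179.8 ang -33.0 153.0 res 1.06 z by angle [None, None, np.float64(184.2), np.float64(185.6), np.float64(185.8), np.float64(185.0), np.float64(178.7), None, None, np.float64(175.4)] rad [None, None, np.float64(72.8), np.float64(70.7), np.float64(70.2), np.float64(70.8), np.float64(66.4), None, None, np.float64(67.5)]
t 7.5 p [465.6  25.  191. ] toolx [-0.389  0.921  0.   ] y [ 0.921  0.389 -0.   ] z [-0.  0. -1.] F [-0.4  0.4 -0.5] gap 11.4 60.1 j [-0.121  0.169 -0.219  1.183  0.     1.05 ]
```

Call:
jog_arm:
  targets: "-1 0 0 0.06 0; -1 0 0 0 0; 0.0 0 0 0 0; 0.0 0 0 0 0; 0 0 0 0 0; 0 0 0 0 0"

```text
time_s: 8.1
tcp_pos: [465.7, 25.0, 188.9]
eef_rot: [0.553, 0.833, 0.0, 0.0]
ft_force: [-0.3, -0.0, -0.0]
finger_gap: 42.5
finger_force: 0.0
```

```bash
python3 go.py; python3 tilt.py | tail -1; python3 f3.py 174 541 53 469 26
```

```text
t 8.1 p [465.7  25.  188.9] toolx [-0.388  0.921 -0.   ] y [0.921 0.388 0.   ] z [ 0. -0. -1.] F [-0.3 -0.  -0. ] gap 42.5 0.0 j [-0.121  0.17  -0.224  1.177 -0.     1.05 ]
n 5 slope [-0.021  0.002] z 176.2 ang -4.0 55.0 res 0.3 z by angle [None, None, None, np.float64(174.7), np.float64(174.5), np.float64(175.3), None, None, None, None] rad [None, None, None, np.float64(74.1), np.float64(73.3), np.float64(72.4), None, None, None, None]
rim outline r74 (array([541.1,  53. ]), np.float64(2.49), 45)
rim depth r73 (array([539.6,  55. ]), np.float64(2.38), 131)
```

Call:
jog_arm:
  targets: "0 0 0 -0.6 0; 0 0 0 -1 0; 0 0 0 -0.7 0; 0.5 0 1 0 0; 0.5 0 1 0 0; 0.5 0 1 0 0; 0.5 0 1 0 0; 0.5 0 1 0 0"

```text
time_s: 9.0
tcp_pos: [651.3, 103.5, 280.7]
eef_rot: [0.553, 0.833, 0.0, 0.0]
ft_force: [1.5, -1.4, 0.3]
finger_gap: 63.8
finger_force: 0.0
```

Call:
jog_arm:
  targets: "0.5 0 1 0 0; 0.5 0 1 0 0; 0.5 0 1 0 0; 0.5 0 1 0 0; 0.5 0 1 0 0"

```text
time_s: 9.5
tcp_pos: [719.5, 147.3, 290.4]
eef_rot: [0.553, 0.833, -0.018, -0.027]
ft_force: [30.9, 5.6, 16.6]
finger_gap: 64.0
finger_force: 0.0
```

```bash
python3 go.py; python3 tilt.py | tail -1
```

```text
t 9.5 p [719.5 147.3 290.4] toolx [-0.388  0.921  0.026] y [ 0.919  0.389 -0.059] z [-0.065  0.001 -0.998] F [30.9  5.6 16.6] gap 64.0 0.0 j [0.088 0.893 1.368 2.11  0.007 1.26 ]
n 18 slope [-0.019 -0.019] z 176.0 ang -29.0 128.0 res 0.37 z by angle [None, None, None, np.float64(175.0), np.float64(174.7), np.float64(174.3), np.float64(174.3), np.float64(174.9), np.float64(176.7), None] rad [None, None, None, np.float64(74.1), np.float64(72.5), np.float64(72.7), np.float64(72.3), np.float64(71.2), np.float64(70.7), None]
```

Call:
jog_arm:
  targets: "0.5 0 -0.5 -1 0; 0.5 0 0 -1 0; 0.5 0 0 -1 0; 0.5 0 0 -1 0; 0.5 0 0 -1 0"

```text
time_s: 10.05
tcp_pos: [689.4, 135.6, 410.5]
eef_rot: [0.552, 0.832, 0.035, 0.039]
ft_force: [0.5, -0.3, -0.3]
finger_gap: 64.0
finger_force: 0.0
```

```bash
python3 go.py; python3 - <<'E'
import numpy as np
from scipy.optimize import least_squares
# j2,j3,j4, x,y,z
D=np.array([[.263,-.048,1.259,170.9,496.1,206.7],[.195,-.141,1.234,391.9,286.7,207.],[.26,-.373,.937,387,292.3,94.8],[.155,-.13,1.286,465.1,24.6,230.1],[.17,-.224,1.177,465.7,25,188.9],[.893,1.368,2.11,719.5,147.3,290.4]])
r=np.sqrt(np.hypot(D[:,3],D[:,4])**2-81**2)
def f(q):
    r0,z0,L1,L2,Lt=q; a=D[:,0]; b=a-D[:,1]; p=b+D[:,2]
    return np.r_[r0+L1*np.sin(a)+L2*np.cos(b)+Lt*np.cos(p)-r, z0+L1*np.cos(a)-L2*np.sin(b)-Lt*np.sin(p)-D[:,5]]
s=least_squares(f,[0,180,600,500,300],x_scale=100); print(s.x.round(1),abs(s.fun).max().round(1))
E
```

```text
t 10.05 p [689.4 135.6 410.5] toolx [-0.387  0.922 -0.026] y [0.916 0.387 0.1  ] z [ 0.103  0.015 -0.995] F [ 0.5 -0.3 -0.3] gap 64.0 0.0 j [0.075 0.725 1.367 2.109 0.008 1.248]
[   1.9 1147.2  618.1  379.8 1421.9] 10.0
```

Call:
jog_arm:
  targets: "0.5 0 0.7 0.5 0; 0.5 0 0.6 0.7 0; 0.5 0 0.6 0.7 0; 0.5 0 0.3 0 0"

```text
time_s: 10.45
tcp_pos: [748.5, 165.4, 332.1]
eef_rot: [0.552, 0.832, 0.029, 0.029]
ft_force: [-0.6, -0.3, -0.8]
finger_gap: 63.9
finger_force: 0.0
```

```bash
python3 go.py
```

```text
t 10.45 p [748.5 165.4 332.1] toolx [-0.388  0.922 -0.016] y [0.918 0.388 0.081] z [ 0.081  0.017 -0.997] F [-0.6 -0.3 -0.8] gap 63.9 0.0 j [0.108 0.836 1.364 2.017 0.008 1.28 ]
```

Call:
jog_arm:
  targets: "1 0 -0.5 0 0.14; 1 0 0 0 0.148; 1 0 0 0 0.148; 1 0 0 0 0.148; 1 0 0 0 0.148; 1 0 0 0 0.148; 1 0 0 0 0.148; 1 0 0 0 0.148"

```text
time_s: 11.25
tcp_pos: [738.6, 160.5, 338.8]
eef_rot: [0.911, 0.411, 0.043, 0.01]
ft_force: [-0.3, 0.3, -0.7]
finger_gap: 85.7
finger_force: 0.0
```

Call:
jog_arm:
  targets: "1 0 0 0 0.148; 1 0 0 0 0.148; 1 0 0 0 0.148; 1 0 0 0 0.148; 1 0 0 0 0"

```text
time_s: 11.75
tcp_pos: [738.6, 160.5, 338.7]
eef_rot: [0.991, 0.129, 0.045, -0.003]
ft_force: [-0.9, 0.5, 0.2]
finger_gap: 85.3
finger_force: 0.0
```

```bash
python3 go.py 497 -300 120; python3 m.py | tail -8
```

```text
t 11.75 p [738.6 160.5 338.7] toolx [0.963 0.255 0.089] y [ 0.256 -0.967  0.006] z [ 0.087  0.017 -0.996] F [-0.9  0.5  0.2] gap 85.3 0.0 j [0.103 0.752 1.187 1.917 0.008 2.986]
shift units [-9.238  9.555  4.719]
orange 309 mean [699.  428.6  81.4] circ 685.3 424.4 81.4
binred 453 [ 484.6 -305.7   19.6] ((489.0953063964844, -301.427490234375), (108.88385009765625, 64.65178680419922), 12.722620964050293) z pct [-2.7  5.5 12.4 35.9 54.5]
rim 90 [ 496.5 -298.3   49. ] ((489.28424072265625, -301.58831787109375), (108.8690414428711, 64.48306274414062), 13.010744094848633)
blk [211.7 407.8] 24 [ 525.  -306.2   21. ]
blk [214.4 400.3] 19 [ 516.2 -279.3   20.6]
blk [221.6 410.4] 26 [ 490.7 -314.4   19.7]
blk [221.6 402.7] 7 [ 491.5 -288.8   19.2]
blk [225.6 403.6] 9 [ 477.7 -289.1   20.5]m.py:13: RuntimeWarning: Mean of empty slice.
  print(nm,len(Q),'mean',Q.mean(0).round(1),'circ',round(x,1),round(y,1),round(rad,1))
  ret = um.true_divide(
```

Call:
jog_arm:
  targets: "1 -0.7 0.7 0 0.04; 1 -0.84 0.87 0 0; 1 -0.84 0.87 0 0; 1 -0.84 0.87 0 0; 1 -0.84 0.87 0 0; 1 -0.84 0.87 0 0; 1 -0.84 0.87 0 0; 1 -0.84 0.87 0 0"

```text
time_s: 12.65
tcp_pos: [556.3, -151.3, 318.4]
eef_rot: [0.992, 0.118, 0.044, -0.003]
ft_force: [1.2, -0.6, -0.3]
finger_gap: 85.5
finger_force: 0.0
```

Call:
jog_arm:
  targets: "1 -0.84 0.87 0 0; 1 -0.84 0.87 0 0; 1 -0.7 0.7 0 0; 1 0 0 1 0; 1 0 0 1 0; 1 0 0 1 0; 1 0 0 1 0; 1 0 0 0 0"

```text
time_s: 13.45
tcp_pos: [499.7, -262.4, 146.6]
eef_rot: [0.992, 0.117, 0.042, -0.006]
ft_force: [0.2, 0.4, 1.0]
finger_gap: 85.4
finger_force: 0.0
```

```bash
python3 go.py 496 -299 21
```

```text
t 13.45 p [ 499.7 -262.4  146.6] toolx [0.969 0.233 0.084] y [ 0.234 -0.972 -0.002] z [ 0.081  0.021 -0.996] F [0.2 0.4 1. ] gap 85.4 0.0 j [-0.665  0.312 -0.148  1.06   0.067  2.242]
shift units [-0.567  0.874  3.103]
```

Call:
jog_arm:
  targets: "1 -0.57 0.87 0 0.02; 1 0 0 1 0; 1 0 0 1 0; 1 0 0 0.7 0; 1 0 0 0.4 0; 1 0 0 0 0"

```text
time_s: 14.05
tcp_pos: [498.4, -301.1, 25.2]
eef_rot: [0.993, 0.107, 0.044, -0.004]
ft_force: [-0.4, 1.2, -0.1]
finger_gap: 85.4
finger_force: 0.0
```

```bash
python3 go.py 496 -299 21
```

```text
t 14.05 p [ 498.4 -301.1   25.2] toolx [0.973 0.212 0.088] y [ 0.213 -0.977  0.001] z [ 0.086  0.018 -0.996] F [-0.4  1.2 -0.1] gap 85.4 0.0 j [-0.721  0.433 -0.315  0.769  0.07   2.208]
shift units [-0.057 -0.065  0.101]
```

Call:
jog_arm:
  targets: "-1 0 0 0 0; -1 0 0 0 0; -1 0 0 0 0; -1 0 0 0 0; -1 0 0 0 0; -1 0 0 -0.3 0; -1 0 0 -0.6 0; -1 0 0 -0.6 0"

```text
time_s: 14.85
tcp_pos: [492.9, -302.0, 86.3]
eef_rot: [0.993, 0.106, 0.044, -0.004]
ft_force: [-0.3, 0.0, 0.0]
finger_gap: 0.1
finger_force: 0.0
```

```bash
python3 go.py
```

```text
t 14.85 p [ 492.9 -302.    86.3] toolx [0.974 0.21  0.088] y [ 0.211 -0.978  0.001] z [ 0.086  0.017 -0.996] F [-0.3  0.   0. ] gap 0.1 0.0 j [-0.729  0.372 -0.229  0.916  0.071  2.202]
```

```bash
python3 m.py 2>/dev/null| tail -8; python3 - <<'E'
from h import *
a=cam('top')['image'][180:270,370:490]; b=cam('side')['image'][225:325,310:430]
cv2.imwrite('pics/v4.png',np.hstack([cv2.resize(a,(400,300)),cv2.resize(b,(360,300))]))
E
```

```text
funnel 0 mean [nan nan nan] circ 0.0 0.0 0.0
lug 0 mean [nan nan nan] circ 0.0 0.0 0.0
tube 57 mean [545.1  54.5 114.3] circ 543.0 55.3 34.0
orange 283 mean [696.8 429.1  81.9] circ 683.7 422.6 80.9
binred 101 [ 525.8 -283.6   46.7] ((415.1191101074219, -150.5568389892578), (45.71298599243164, 424.22406005859375), 39.33430480957031) z pct [ -1.5   6.   27.1  45.  197.4]
rim 30 [ 517.9 -269.   117.7] ((412.13037109375, -153.28103637695312), (40.228424072265625, 423.3463439941406), 41.708702087402344)
blk [211.3 407. ] 16 [ 530.9 -303.8   21. ]
blk [214.6 400.4] 18 [ 515.3 -281.2   20.5]
```

View pics/v4.png

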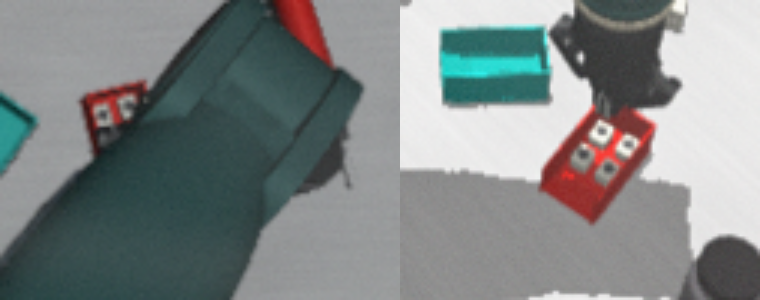

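Call:
jog_arm:
  targets: "1 0 0 0 0; 1 0 0 0 0; 1 0 0 0 0; 1 0 0 0 0; 1 0 0 0 0; 1 0 0 0 0"

```text
time_s: 15.65
tcp_pos: [493.2, -302.1, 84.8]
eef_rot: [0.993, 0.106, 0.044, -0.004]
ft_force: [0.0, -1.3, 0.1]
finger_gap: 84.8
finger_force: 0.0
```

```bash
python3 go.py 495 -300.5 6
```

```text
t 15.65 p [ 493.2 -302.1   84.8] toolx [0.974 0.21  0.088] y [ 0.211 -0.978  0.001] z [ 0.087  0.017 -0.996] F [ 0.  -1.3  0.1] gap 84.8 0.0 j [-0.729  0.374 -0.231  0.912  0.071  2.202]
shift units [-0.122 -0.033  1.966]
```

Call:
jog_arm:
  targets: "1 -0.12 -0.03 0.8 0; 1 0 0 0.8 0; 1 0 0 0.36 0; -1 0 0 0 0; -1 0 0 0 0; -1 0 0 0 0; -1 0 0 0 0; -1 0 0 0 0"

```text
time_s: 16.45
tcp_pos: [495.4, -300.9, 7.1]
eef_rot: [0.993, 0.106, 0.044, -0.003]
ft_force: [-1.6, -0.3, 4.5]
finger_gap: 60.8
finger_force: 66.0
```

```bash
python3 go.py
```

```text
t 16.45 p [ 495.4 -300.9    7.1] toolx [0.974 0.21  0.089] y [ 0.211 -0.978  0.002] z [ 0.088  0.016 -0.996] F [-1.6 -0.3  4.5] gap 60.8 66.0 j [-0.724  0.447 -0.351  0.718  0.07   2.207]
```

Call:
jog_arm:
  targets: "-1 0 0 -0.5 0; -1 0 0 -1 0; -1 0 0 0 -0.14; -1 0 0 0 -0.145; -1 0 0 0 -0.145; -1 0 0 0 -0.145; -1 0 0 0 -0.145; -1 0 0 0 -0.145"

```text
time_s: 17.25
tcp_pos: [489.9, -301.6, 66.3]
eef_rot: [0.856, 0.515, 0.042, 0.015]
ft_force: [0.1, -0.6, -2.1]
finger_gap: 60.6
finger_force: 66.8
```

Call:
jog_arm:
  targets: "-1 0 0 0 -0.145; -1 0 0 0 -0.145; -1 0 0 0 -0.145; -1 0 0 0 -0.145; -1 0 0 0 -0.145; -1 0 0 0 -0.145; -1 0 0 0 -0.145; -1 0 0 0 -0.145"

```text
time_s: 18.05
tcp_pos: [489.9, -301.6, 66.3]
eef_rot: [0.434, 0.9, 0.027, 0.035]
ft_force: [0.3, 0.6, -1.3]
finger_gap: 60.5
finger_force: 66.8
```

Call:
jog_arm:
  targets: "-1 0 0 0 -0.145; -1 0 0 0 -0.145; -1 0 0 0 -0.145; -1 0 0 0 -0.145; -1 0 0 0 -0.145; -1 0 0 0 -0.145; -1 0 0 0 -0.145; -1 0 0 0 0"

```text
time_s: 18.85
tcp_pos: [489.9, -301.6, 66.3]
eef_rot: [-0.056, 0.997, 0.006, 0.044]
ft_force: [-0.1, 0.5, -2.4]
finger_gap: 60.6
finger_force: 66.8
```

```bash
python3 go.py 495 -301 12
```

```text
t 18.85 p [ 489.9 -301.6   66.3] toolx [-0.99  -0.112 -0.088] y [-0.113  0.994  0.007] z [ 0.087  0.017 -0.996] F [-0.1  0.5 -2.4] gap 60.6 66.8 j [-0.732  0.384 -0.271  0.863  0.071 -0.843]
shift units [-0.009 -0.009  1.364]
```

Call:
jog_arm:
  targets: "-1 0 0 0.8 0; -1 0 0 0.45 0; -1 0 0 0.08 0; -1 0 0 0.08 0; -1 0 0 0 0"

```text
time_s: 19.35
tcp_pos: [496.1, -300.8, 10.9]
eef_rot: [-0.053, 0.998, 0.006, 0.045]
ft_force: [2.4, 4.0, 9.9]
finger_gap: 60.3
finger_force: 69.7
```

```bash
python3 go.py; python3 - <<'E'
from h import *
c=cam('side'); P=cloud(c); hsv=cv2.cvtColor(c['image'],cv2.COLOR_BGR2HSV)
m=(hsv[...,1]>120)&((hsv[...,0]<10)|(hsv[...,0]>170))&(np.hypot(P[...,0]-492,P[...,1]+301)<90)
print('bin red z',np.percentile(P[m][:,2],[1,50,99]).round(1)); Q=P[m]; d=np.array([.994,.112]); s=(Q[:,:2]-[490,-301])@d
for a,b in((-60,-45),(-45,-20),(-20,20),(20,45),(45,62)):
    k=(s>a)&(s<b); print(a,k.sum(),Q[k][:,2].max().round(1) if k.any() else '',Q[k][:,2].min().round(1) if k.any() else '')
E
```

```text
t 19.35 p [ 496.1 -300.8   10.9] toolx [-0.99  -0.105 -0.091] y [-0.106  0.994  0.007] z [ 0.09   0.017 -0.996] F [2.4 4.  9.9] gap 60.3 69.7 j [-0.724  0.443 -0.346  0.726  0.072 -0.829]
bin red z [ 4.6 24.  60.4]
-60 147 54.0 2.2
-45 75 127.1 5.6
-20 156 106.4 3.9
20 57 39.9 9.2
45 0
```

Call:
jog_arm:
  targets: "-1 0 0 0.05 0; -1 0 0 0.04 0; 1 0 0 0 0; 1 0 0 0 0; 1 0 0 0 0; 1 0 0 0 0; 1 0 0 -1 0; 1 0 0 -1 0"

```text
time_s: 20.2
tcp_pos: [487.3, -301.4, 86.3]
eef_rot: [-0.055, 0.998, 0.007, 0.043]
ft_force: [0.1, -0.4, 0.0]
finger_gap: 85.3
finger_force: 0.0
```

```bash
python3 go.py
```

```text
t 20.2 p [ 487.3 -301.4   86.3] toolx [-0.99  -0.109 -0.086] y [-0.11   0.994  0.009] z [ 0.085  0.019 -0.996] F [ 0.1 -0.4  0. ] gap 85.3 0.0 j [-0.735  0.366 -0.239  0.915  0.071 -0.843]
```

Call:
jog_arm:
  targets: "1 0 0 -1 0; 1 0 0 -1 0; 1 0 0 -1 0; 1 0 0.9 -0.8 0; 1 0 1 -0.7 0; 1 0 1 -0.7 0; 1 0 1 -0.7 0; 1 0 1 -0.7 0"

```text
time_s: 21.0
tcp_pos: [442.7, -110.3, 351.6]
eef_rot: [-0.055, 0.998, 0.006, 0.044]
ft_force: [0.6, -0.3, 0.3]
finger_gap: 85.5
finger_force: 0.0
```

Call:
jog_arm:
  targets: "1 0 1 -0.7 0; 1 0 1 -0.7 0; 1 0 1 -0.7 0; 1 0 1 -0.7 0; 1 0 1 -0.7 0; 1 0 1 -0.5 0; 1 -0.9 0 -0.7 0; 1 -0.9 0 -0.7 0"

```text
time_s: 21.8
tcp_pos: [457.0, 130.1, 541.5]
eef_rot: [-0.056, 0.997, 0.007, 0.06]
ft_force: [1.3, 0.8, 3.3]
finger_gap: 85.2
finger_force: 0.0
```

```bash
python3 go.py; python3 tilt.py | tail -1
```

```text
t 21.8 p [457.  130.1 541.5] toolx [-0.987 -0.111 -0.12 ] y [-0.113  0.994  0.008] z [ 0.118  0.022 -0.993] F [1.3 0.8 3.3] gap 85.2 0.0 j [ 0.099  0.266  0.925  2.11   0.01  -0.013]
n 15 slope [-0.002 -0.008] z 175.5 ang -29.0 137.0 res 0.49 z by angle [None, None, None, np.float64(175.7), np.float64(174.9), np.float64(174.9), np.float64(174.5), np.float64(175.5), np.float64(174.2), None] rad [None, None, None, np.float64(73.7), np.float64(72.6), np.float64(72.7), np.float64(71.3), np.float64(70.8), np.float64(71.9), None]
```

Call:
jog_arm:
  targets: "1 -0.4 0 -1 0; 1 -0.4 0 -1 0; 1 -0.4 0 -1 0; 1 -0.4 0 -1 0; 1 -0.4 0 -1 0"

```text
time_s: 22.35
tcp_pos: [465.5, 121.9, 595.4]
eef_rot: [-0.054, 0.989, 0.013, 0.135]
ft_force: [-0.7, 0.4, -0.4]
finger_gap: 85.3
finger_force: 0.0
```

```bash
python3 go.py
```

```text
t 22.35 p [465.5 121.9 595.4] toolx [-0.958 -0.104 -0.268] y [-0.111  0.994  0.011] z [ 0.265  0.04  -0.963] F [-0.7  0.4 -0.4] gap 85.3 0.0 j [ 0.073  0.234  1.043  2.109  0.021 -0.034]
```

Call:
jog_arm:
  targets: "1 -0.4 0 -1 0; 1 -0.4 0 -1 0; 1 -0.4 0 -1 0; 1 -0.4 0 -1 0; 1 -0.4 0 -1 0; 1 -0.4 0 -1 0; 1 -0.4 0 -1 0"

```text
time_s: 23.05
tcp_pos: [438.9, 111.8, 678.3]
eef_rot: [-0.053, 0.97, 0.018, 0.238]
ft_force: [-0.1, -0.1, 0.5]
finger_gap: 85.3
finger_force: 0.0
```

```bash
python3 go.py
```

```text
t 23.05 p [438.9 111.8 678.3] toolx [-0.881 -0.094 -0.464] y [-0.111  0.994  0.01 ] z [ 0.46   0.06  -0.886] F [-0.1 -0.1  0.5] gap 85.3 0.0 j [ 0.04   0.147  1.165  2.109  0.041 -0.058]
```

Call:
jog_arm:
  targets: "1 -0.4 0 -1 0; 1 -0.4 0 -1 0; 1 -0.4 0 -1 0; 1 0 0 0 0"

```text
time_s: 23.45
tcp_pos: [413.4, 108.0, 715.2]
eef_rot: [-0.052, 0.958, 0.019, 0.282]
ft_force: [-0.2, 0.1, 0.5]
finger_gap: 85.3
finger_force: 0.0
```

```bash
python3 go.py 480 -301 200; cat > bin.py <<'E'
from h import *
c=cam('top'); P=cloud(c); hsv=cv2.cvtColor(c['image'],cv2.COLOR_BGR2HSV); vv,uu=np.mgrid[0:400,0:640]
b=(uu>385)&(uu<430)&(vv>195)&(vv<250)
m=b&(hsv[...,1]>120)&((hsv[...,0]<10)|(hsv[...,0]>170)); Q=P[m]
print('bin',m.sum(),cv2.minAreaRect(Q[:,:2].astype(np.float32)),'z',np.percentile(Q[:,2],[2,98]).round(1))
t=Q[Q[:,2]>42]; print('rim',len(t),cv2.minAreaRect(t[:,:2].astype(np.float32)),t.mean(0).round(1))
g=b&(hsv[...,1]<60)&(P[...,2]>13)&(hsv[...,2]>120)
n,l,st,ce=cv2.connectedComponentsWithStats(g.astype(np.uint8))
for i in range(1,n):
    if st[i,4]>4: print('blk',ce[i].round(1),st[i,4],np.median(P[l==i],0).round(1))
E
python3 bin.py
```

```text
t 23.45 p [413.4 108.  715.2] toolx [-0.835 -0.088 -0.543] y [-0.11   0.994  0.007] z [ 0.539  0.066 -0.84 ] F [-0.2  0.1  0.5] gap 85.3 0.0 j [ 0.026  0.094  1.205  2.109  0.052 -0.067]
shift units [  6.505 -10.438  11.04 ]
bin 430 ((493.03070068359375, -297.51446533203125), (110.15123748779297, 64.08197021484375), 6.751275062561035) z [-3.  55.5]
rim 84 ((490.94921875, -297.7268981933594), (105.9315185546875, 64.06103515625), 6.816291809082031) [ 482.2 -297.3   49.3]
blk [402.  221.1] 25 [ 493.8 -285.    20.8]
blk [410.1 220.5] 22 [ 494.4 -313.7   19.8]
blk [410.9 230.4] 23 [ 460.  -315.2   19.9]
blk [403.7 232.9] 10 [ 453.  -290.8   19.2]
```

```bash
python3 go.py 454 -303 114; python3 bin.py | head -2
```

```text
t 23.5 p [414.5 108.  713.9] toolx [-0.837 -0.088 -0.541] y [-0.11   0.994  0.007] z [ 0.537  0.065 -0.841] F [-0.4  0.1  0.4] gap 85.1 0.0 j [ 0.026  0.096  1.203  2.109  0.051 -0.066]
shift units [  8.186 -10.432  12.476]
bin 431 ((424.8343505859375, -147.51710510253906), (117.11882019042969, 415.6748352050781), 24.16982078552246) z [-1.8 54.9]
rim 89 ((424.4339294433594, -147.49725341796875), (116.40448760986328, 415.3106689453125), 24.16982078552246) [ 477.5 -288.9   87.4]
```

Call:
jog_arm:
  targets: "1 0.51 -0.65 0.78 0; 1 0.51 -0.65 0.78 0; 1 0.51 -0.65 0.78 0; 1 0.51 -0.65 0.78 0; 1 0.51 -0.65 0.78 0; 1 0.51 -0.65 0.78 0; 1 0.51 -0.65 0.78 0; 1 0.51 -0.65 0.78 0"

```text
time_s: 24.35
tcp_pos: [434.2, -67.9, 461.2]
eef_rot: [-0.051, 0.959, 0.02, 0.278]
ft_force: [1.4, 0.3, 0.6]
finger_gap: 85.6
finger_force: 0.0
```

Call:
jog_arm:
  targets: "1 0.51 -0.65 0.78 0; 1 0.51 -0.65 0.78 0; 1 0.51 -0.65 0.78 0; 1 0.51 -0.65 0.78 0; 1 0.51 -0.65 0.78 0; 1 0.51 -0.65 0.78 0; 1 0.51 -0.65 0.6 0; 1 0 0 0 0"

```text
time_s: 25.15
tcp_pos: [445.8, -247.2, 202.5]
eef_rot: [-0.05, 0.959, 0.022, 0.277]
ft_force: [0.9, -0.4, 0.9]
finger_gap: 85.3
finger_force: 0.0
```

```bash
python3 go.py 454 -303 114;
```

```text
t 25.15 p [ 445.8 -247.2  202.5] toolx [-0.842 -0.083 -0.533] y [-0.108  0.994  0.015] z [ 0.529  0.07  -0.846] F [ 0.9 -0.4  0.9] gap 85.3 0.0 j [-0.971 -0.003 -0.532  0.765  0.496 -1.004]
shift units [ 1.121 -1.44   1.882]
```

Call:
jog_arm:
  targets: "1 0.37 -0.48 0.63 0; 1 0.37 -0.48 0.63 0; 1 0.37 -0.48 0.63 0; 1 0 0 0 0"

```text
time_s: 25.55
tcp_pos: [456.0, -302.8, 116.3]
eef_rot: [-0.051, 0.959, 0.021, 0.278]
ft_force: [-0.8, -0.4, 0.5]
finger_gap: 85.4
finger_force: 0.0
```

```bash
python3 go.py 518.5 -295 12.5; python3 - <<'E'
from h import *
# bin check in side view
c=cam('side'); P=cloud(c); hsv=cv2.cvtColor(c['image'],cv2.COLOR_BGR2HSV)
m=(hsv[...,1]>120)&((hsv[...,0]<10)|(hsv[...,0]>170))&(np.hypot(P[...,0]-492,P[...,1]+298)<90)
Q=P[m]; print(m.sum(),cv2.minAreaRect(Q[:,:2].astype(np.float32)),np.percentile(Q[:,2],[1,99]))
E
```

```text
t 25.55 p [ 456.  -302.8  116.3] toolx [-0.841 -0.085 -0.535] y [-0.109  0.994  0.012] z [ 0.53   0.069 -0.845] F [-0.8 -0.4  0.5] gap 85.4 0.0 j [-1.025  0.161 -0.608  0.551  0.511 -1.065]
shift units [ 0.058 -0.01   3.035]
489 ((481.82611083984375, -300.2370910644531), (135.82296752929688, 86.70699310302734), 14.917624473571777) [ 2.13475662 53.7194871 ]
```

Call:
jog_arm:
  targets: "1 0.06 0 0.9 0; 1 0 0 0.9 0; 1 0 0 0.7 0; 1 0 0 0.5 0; 1 0 0 0 0; -1 0 0 0 0; -1 0 0 0 0; -1 0 0 0 0"

```text
time_s: 26.4
tcp_pos: [519.0, -296.0, 19.4]
eef_rot: [-0.052, 0.958, 0.018, 0.28]
ft_force: [-3.5, 1.8, 8.2]
finger_gap: 60.3
finger_force: 62.6
```

Call:
jog_arm:
  targets: "-1 0 0 0 0; -1 0 0 0 0"

```text
time_s: 26.6
tcp_pos: [519.0, -295.9, 19.3]
eef_rot: [-0.052, 0.958, 0.018, 0.28]
ft_force: [-3.6, 2.2, 8.4]
finger_gap: 60.2
finger_force: 62.5
```

```bash
python3 go.py
```

```text
t 26.6 p [ 519.  -295.9   19.3] toolx [-0.838 -0.089 -0.539] y [-0.11   0.994  0.006] z [ 0.535  0.064 -0.842] F [-3.6  2.2  8.4] gap 60.2 62.5 j [-0.902  0.341 -0.708  0.199  0.477 -0.93 ]
```

Call:
jog_arm:
  targets: "-1 -0.2 0 -0.3 0; -1 -0.54 0 -0.84 0; -1 0 0 0 0"

```text
time_s: 26.9
tcp_pos: [520.4, -297.7, 77.0]
eef_rot: [-0.052, 0.958, 0.016, 0.281]
ft_force: [0.9, -0.3, -2.9]
finger_gap: 60.1
finger_force: 66.1
```

```bash
python3 go.py; python3 - <<'E'
from h import *
cv2.imwrite('pics/v5.png',cv2.resize(cam('side')['image'][200:320,320:480],(800,600)))
E
```

```text
t 26.9 p [ 520.4 -297.7   77. ] toolx [-0.836 -0.091 -0.54 ] y [-0.109  0.994  0.002] z [ 0.537  0.06  -0.841] F [ 0.9 -0.3 -2.9] gap 60.1 66.1 j [-0.901  0.258 -0.621  0.364  0.476 -0.93 ]
```

View pics/v5.png

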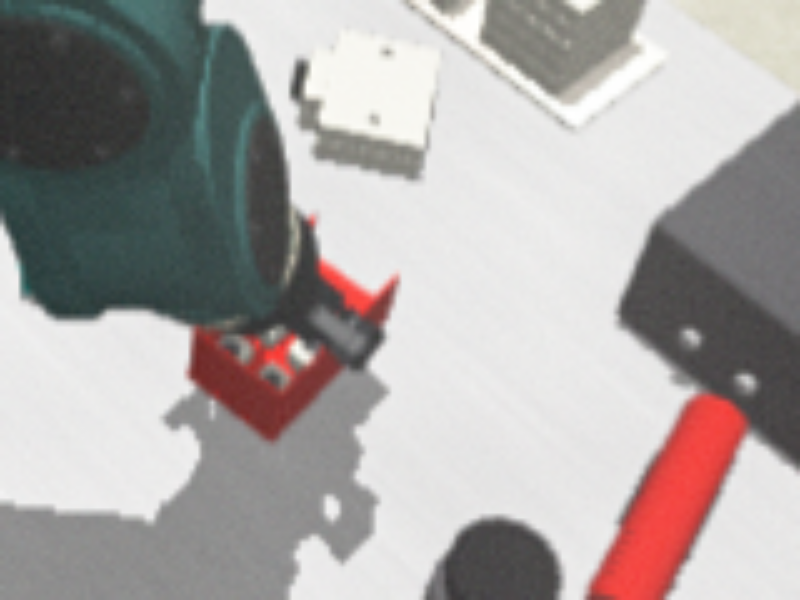

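Call:
jog_arm:
  targets: "-1 -0.54 0 -0.84 0; -1 -0.54 0 -0.84 0; -1 -0.54 0 -0.84 0; -1 -0.54 0 -0.84 0; -1 -0.4 0.5 -0.4 0; -1 -0.18 1 0.11 0; -1 -0.18 1 0.11 0; -1 -0.18 1 0.11 0"

```text
time_s: 27.75
tcp_pos: [533.9, -153.3, 254.5]
eef_rot: [-0.051, 0.959, 0.019, 0.279]
ft_force: [0.2, 0.7, -2.4]
finger_gap: 59.8
finger_force: 67.0
```

Call:
jog_arm:
  targets: "-1 -0.18 1 0.11 0; -1 -0.18 1 0.11 0; -1 -0.18 1 0.11 0; -1 -0.18 1 0.11 0; -1 -0.1 0.5 0.1 0; -1 0 0 0 0"

```text
time_s: 28.35
tcp_pos: [553.1, 31.2, 255.0]
eef_rot: [-0.053, 0.959, 0.02, 0.279]
ft_force: [-0.4, -0.5, -2.2]
finger_gap: 60.0
finger_force: 67.0
```

```bash
python3 go.py 556 57 250
```

```text
t 28.35 p [553.1  31.2 255. ] toolx [-0.839 -0.091 -0.536] y [-0.113  0.994  0.008] z [ 0.532  0.067 -0.844] F [-0.4 -0.5 -2.2] gap 60.0 67.0 j [-0.184 -0.087 -0.504  0.61   0.164 -0.249]
shift units [-0.053  0.632  0.188]
```

```bash
python3 - <<'E'
import numpy as np
from scipy.spatial.transform import Rotation as R
T=np.array([[-.838,-.089,-.539],[-.11,.994,.006],[.535,.064,-.842]]).T
tcp=np.array([519,-295.9,19.3]); f=np.array([.993,.118,0]); l=np.array([-.118,.993,0]); c=np.array([492,-298,0])
C=np.array([c+f*a+l*b+np.array([0,0,h]) for a in(-55,55) for b in(-31,31) for h in(0,50)])
V=(C-tcp)@T; lip=((c+f*55+[0,0,14.7])-tcp)@T; fin=(f@T); print('lip',lip.round(1))
for psi in(0,45,90,110,130,150,170,180):
    W=T@R.from_euler('z',psi,degrees=True).as_matrix(); w=V@W.T; i=w[:,2].argmin()
    print(psi,'low',w[i].round(0),'lip',(W@lip).round(0),'tilt',np.degrees(np.arccos((W@(np.array([0,0,1])@T))[2])).round(),'front',(W@fin).round(2))
E
```

```text
lip [-21.1   1.3  18.9]
0 low [-85.  22. -19.] lip [28.  4. -5.] tilt 2.0 front [0.99 0.12 0.  ]
45 low [ 10. -29. -33.] lip [ 25. -11.  -8.] tilt 24.0 front [ 0.86 -0.5  -0.13]
90 low [ -7. -14. -42.] lip [ 14. -20. -15.] tilt 45.0 front [ 0.39 -0.8  -0.45]
110 low [-10.  -3. -44.] lip [  7. -19. -19.] tilt 52.0 front [ 0.14 -0.78 -0.61]
130 low [-11.   8. -43.] lip [  1. -17. -23.] tilt 59.0 front [-0.09 -0.66 -0.75]
150 low [ -8.  19. -41.] lip [ -3. -12. -25.] tilt 63.0 front [-0.27 -0.46 -0.85]
170 low [ -2.  27. -36.] lip [ -7.  -6. -27.] tilt 65.0 front [-0.39 -0.19 -0.9 ]
180 low [ 10. -31. -33.] lip [ -7.  -2. -27.] tilt 65.0 front [-0.42 -0.05 -0.91]
```

Call:
jog_arm:
  targets: "-1 0.26 0.39 -0.05 0; -1 0.26 0.39 -0.05 0; -1 0 0 0 0.14; -1 0 0 0 0.148; -1 0 0 0 0.148; -1 0 0 0 0.148; -1 0 0 0 0.148; -1 0 0 0 0.148"

```text
time_s: 29.15
tcp_pos: [530.4, 56.7, 247.5]
eef_rot: [0.365, 0.888, 0.136, 0.244]
ft_force: [-1.0, 0.8, -2.8]
finger_gap: 59.8
finger_force: 66.9
```

Call:
jog_arm:
  targets: "-1 0 0 0 0.148; -1 0 0 0.45 0.148; -1 0 0 0.45 0.1; -1 0 0 0 0"

```text
time_s: 29.55
tcp_pos: [549.3, 59.2, 215.4]
eef_rot: [0.531, 0.801, 0.181, 0.211]
ft_force: [-0.5, -0.3, -2.5]
finger_gap: 59.9
finger_force: 67.1
```

```bash
python3 go.py; python3 tilt.py | tail -1
```

```text
t 29.55 p [549.3  59.2 215.4] toolx [-0.347  0.926 -0.147] y [0.774 0.371 0.513] z [ 0.53   0.065 -0.846] F [-0.5 -0.3 -2.5] gap 59.9 67.1 j [-0.11  -0.066 -0.598  0.488  0.123  1.096]
n 6 slope [0.058 0.076] z 173.0 ang -29.0 126.0 res 8.51 z by angle [None, None, None, np.float64(175.0), np.float64(223.7), None, None, None, np.float64(174.4), None] rad [None, None, None, np.float64(74.0), np.float64(37.8), None, None, None, np.float64(71.5), None]
```

Call:
jog_arm:
  targets: "-1 0 0 0 0.13; -1 0 0 0 0.13; -1 0 0 0 0.13; -1 0 0 0 0.13; -1 0 0 0 0.13; -1 0 0 0 0.13; -1 0 0 0 0.13; -1 0 0 0 0"

```text
time_s: 30.4
tcp_pos: [549.9, 59.5, 218.6]
eef_rot: [0.827, 0.487, 0.257, 0.112]
ft_force: [0.5, 1.0, -3.2]
finger_gap: 59.5
finger_force: 67.0
```

Call:
jog_arm:
  targets: "-1 0 0 0 0.13; -1 0 0 0 0.13; -1 0 0 0 0.13; -1 0 0 0 0.13; -1 0 0 0 0.13; -1 0 0 0 0.13; -1 0 0 0 0.1; -1 0 0 0 0"

```text
time_s: 31.2
tcp_pos: [550.1, 59.7, 218.4]
eef_rot: [0.956, 0.09, 0.28, -0.008]
ft_force: [-0.2, -0.2, -1.8]
finger_gap: 59.6
finger_force: 67.1
```

```bash
python3 go.py; python3 tilt.py | tail -1; python3 - <<'E'
from h import *
cv2.imwrite('pics/v6.png',cv2.resize(cam('side')['image'][100:235,230:410],(800,600)))
c=cam('side');P=cloud(c); im=c['image'].astype(int)
# clear tube interior look: depth points within tube
H=np.hypot(P[...,0]-541,P[...,1]-53); m=(H<29)&(P[...,2]>12)&(P[...,2]<100); print('in tube px',m.sum())
E
```

```text
t 31.2 p [550.1  59.7 218.4] toolx [0.827 0.167 0.536] y [ 0.176 -0.984  0.035] z [ 0.533  0.065 -0.843] F [-0.2 -0.2 -1.8] gap 59.6 67.1 j [-0.109 -0.069 -0.595  0.489  0.123  2.881]
n 20 slope [-0.442  0.034] z 207.0 ang -30.0 138.0 res 8.9 z by angle [None, None, None, np.float64(175.2), np.float64(180.8), np.float64(201.7), np.float64(207.3), np.float64(191.4), np.float64(197.9), None] rad [None, None, None, np.float64(73.8), np.float64(59.5), np.float64(19.4), np.float64(31.7), np.float64(58.1), np.float64(56.8), None]
in tube px 30
```

View pics/v6.png

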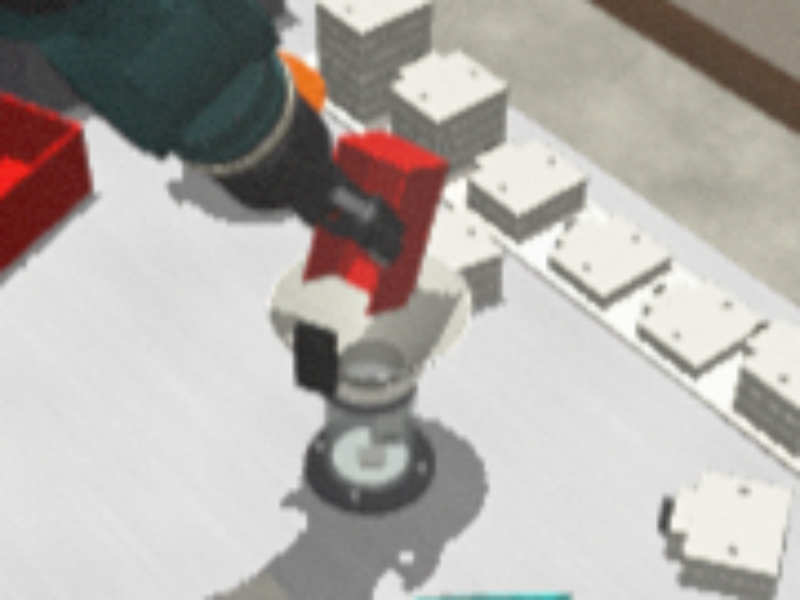

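Call:
jog_arm:
  targets: "-1 0.3 0 -0.5 0.05; -1 -0.3 0 0.5 0.05; -1 0.3 0 -0.5 0; -1 -0.3 0 0.5 0; -1 0.3 0 -0.5 0; -1 -0.3 0 0.5 0; -1 0 0 0 0; -1 0 0 0 0"

```text
time_s: 32.15
tcp_pos: [549.7, 60.6, 217.6]
eef_rot: [0.959, 0.041, 0.278, -0.022]
ft_force: [0.4, -0.2, -1.3]
finger_gap: 59.9
finger_force: 67.1
```

```bash
cat > look.py <<'E'
from h import *
import sys
F=[]
for i in range(3):
    c=cam('side'); F.append(r.get_obs()['ft_force'][2])
print('Fz',np.mean(F).round(2),np.round(F,1))
P=cloud(c); h=cv2.cvtColor(c['image'],cv2.COLOR_BGR2HSV)
a=c['image'][130:215,270:350]; t=cam('top')['image'][175:245,265:335]
cv2.imwrite(sys.argv[1],np.hstack([cv2.resize(a,(560,595),interpolation=cv2.INTER_CUBIC),]))
# light pixels inside tube region below rim
o=proj(c,[[541,53,15],[541,53,60],[541,53,100]]); print('tube px',o.round(0).tolist())
u=int(o[1,0]); v0=int(o[2,1]); v1=int(o[0,1])
print(cv2.cvtColor(c['image'],cv2.COLOR_BGR2GRAY)[v0-2:v1+8:2,u-11:u+12:2])
E
python3 look.py pics/v7.png; python3 go.py
```

```text
Fz -1.07 [-1.5 -0.8 -1. ]
tube px [[313.0, 202.0], [313.0, 193.0], [312.0, 185.0]]
[[ 48  46  55 116 144 155 155 145 128 111 126 165]
 [ 47  45  54 108 145 158 147 174 144 116 134 158]
 [ 38  45  60 137 109 102  99 105 145 144 160 153]
 [144  47  90 156 161 154 148 151 157 155 120 146]
 [224 137  73  97 134 134 136 132 121  83  94 188]
 [223 150 119 101  84  80  78  83  86 113 124 204]
 [223 148 119 114 115 109 110 131 130 132 113 128]
 [205 105 108 113 150 174 138 135 130 128 108  90]
 [ 97  86 112 186 201 201 149 121  99 112 108  77]
 [120  88 176 200 197 187 164 153 174 176 135  77]
 [ 71  85 199 199 200 164 163 166 202 198 168  78]
 [ 67  79 171 203 202 150 144 145 204 201 142  82]
 [ 68  70 106 186 201 204 205 201 202 175  93  74]
 [ 69  65  74  97 145 164 175 166 132  97  72  69]]
t 32.35 p [550.3  60.5 218.5] toolx [0.841 0.065 0.537] y [ 0.09  -0.996 -0.02 ] z [ 0.534  0.065 -0.843] F [-0.5  0.  -1.4] gap 59.9 67.1 j [-0.107 -0.069 -0.595  0.489  0.122  2.985]
```

Call:
jog_arm:
  targets: "-1 0.4 0 -0.63 0; -1 0.27 0 -0.42 -0.14; -1 0 0 0 -0.148; -1 0 0 0 -0.148; -1 0 0 0 -0.148; -1 0 0 0 -0.148; -1 0 0 0 -0.148; -1 0 0 0 -0.148"

```text
time_s: 33.15
tcp_pos: [550.3, 59.5, 268.0]
eef_rot: [0.814, 0.509, 0.254, 0.119]
ft_force: [-0.8, -0.1, -1.5]
finger_gap: 60.0
finger_force: 67.1
```

Call:
jog_arm:
  targets: "-1 0 0 0 -0.148; -1 0 0 0 -0.148; -1 0 0 0 -0.148; -1 0 0 0 -0.148; -1 0 0 0 -0.148; -1 0 0 0 -0.148; -1 0 0 0 -0.148; -1 0 0 0 -0.148"

```text
time_s: 33.95
tcp_pos: [550.4, 59.5, 268.1]
eef_rot: [0.391, 0.877, 0.144, 0.24]
ft_force: [0.2, -0.3, -2.2]
finger_gap: 60.0
finger_force: 67.1
```

Call:
jog_arm:
  targets: "-1 0 0 0 -0.148; -1 0 0 0 -0.148; -1 0 0 0 -0.148; -1 0 0 0 -0.148; -1 0 0 0 -0.148; -1 0 0 0 -0.12; -1 0 0 0 0"

```text
time_s: 34.65
tcp_pos: [550.3, 59.5, 268.0]
eef_rot: [-0.008, 0.96, 0.032, 0.278]
ft_force: [-0.9, -0.3, -2.2]
finger_gap: 59.7
finger_force: 67.1
```

```bash
python3 go.py 519 -296 70
```

```text
t 34.65 p [550.3  59.5 268. ] toolx [-0.845  0.003 -0.534] y [-0.032  0.998  0.057] z [ 0.533  0.065 -0.843] F [-0.9 -0.3 -2.2] gap 59.7 67.1 j [-0.11  -0.098 -0.48   0.634  0.124 -0.09 ]
shift units [ 3.283 -9.124  3.177]
```

Call:
jog_arm:
  targets: "-1 0 0 0 -0.085; -1 0 0 0 0; -1 0 0 0 0"

```text
time_s: 34.95
tcp_pos: [550.3, 59.6, 267.8]
eef_rot: [-0.045, 0.959, 0.021, 0.279]
ft_force: [-0.3, -1.0, -1.6]
finger_gap: 60.0
finger_force: 67.1
```

```bash
python3 go.py 519 -296 70; python3 - <<'E'
from h import *
F=[]
T=R.from_quat(r.get_obs()['eef_rot']).as_matrix(); p=np.array(r.get_obs()['tcp_pos'])
T0=np.array([[-.838,-.089,-.539],[-.11,.994,.006],[.535,.064,-.842]]).T
cen=p+T@(T0.T@(np.array([492,-298,0])-[519,-295.9,19.3])); A=T@T0.T; print('bin centre',cen.round(1),'z',A[:,2].round(3))
f=A@[.993,.118,0]; l=A@[-.118,.993,0]; u=A[:,2]
for n in('side','top'):
    c=cam(n); F.append(r.get_obs()['ft_force'][2]); P=cloud(c); h=cv2.cvtColor(c['image'],cv2.COLOR_BGR2HSV)
    d=P-cen; a=d@f;b=d@l;z=d@u; m=(abs(a)<52)&(abs(b)<28)&(z>0)&(z<40)
    g=m&(h[...,1]<70)&(h[...,2]>100); print(n,'interior px',m.sum(),'grey',g.sum(), 'grey where',np.c_[a[g],b[g],z[g]].mean(0).round(0) if g.any() else '')
    H=np.hypot(P[...,0]-541,P[...,1]-54)
    if n=='top':
        q=(H<70)&(P[...,2]>90)&(P[...,2]<180); print('funnel seen',q.sum())
        cv2.imwrite('pics/t1.png',cv2.resize(c['image'][170:250,250:360],(770,560)))
print(np.round(F,1))
E
```

```text
t 34.95 p [550.3  59.6 267.8] toolx [-0.84  -0.075 -0.537] y [-0.099  0.995  0.015] z [ 0.533  0.065 -0.843] F [-0.3 -1.  -1.6] gap 60.0 67.1 j [-0.11  -0.097 -0.48   0.633  0.124 -0.169]
shift units [ 3.983 -8.84   3.173]
bin centre [523.2  57.9 248.5] z [ 0.003 -0.008  1.   ]
side interior px 229 grey 0 grey where 
top interior px 299 grey 0 grey where 
funnel seen 321
[-1.7 -1.5]
```

Call:
jog_arm:
  targets: "-1 0 -1 0 0; -1 0 -1 0 0; -1 0 -1 0 0; -1 0.57 -0.83 0.45 0; -1 0.57 -0.83 0.45 0; -1 0.57 -0.83 0.45 0; -1 0.57 -0.83 0.45 0; -1 0.57 -0.83 0.45 0"

```text
time_s: 35.85
tcp_pos: [531.3, -229.7, 126.1]
eef_rot: [-0.046, 0.959, 0.02, 0.279]
ft_force: [1.2, -0.4, -1.7]
finger_gap: 60.1
finger_force: 67.1
```

Call:
jog_arm:
  targets: "-1 0.57 -0.83 0.45 0; -1 0.57 -0.83 0.45 0; -1 0 0 0 0"

```text
time_s: 36.15
tcp_pos: [518.0, -298.5, 67.9]
eef_rot: [-0.044, 0.959, 0.021, 0.278]
ft_force: [1.0, -0.3, -0.7]
finger_gap: 59.6
finger_force: 67.1
```

```bash
python3 go.py 519 -296 25; python3 - <<'E'
from h import *
c=cam('top'); cv2.imwrite('pics/t2.png',np.hstack([cv2.resize(c['image'][178:238,262:342],(400,300),interpolation=cv2.INTER_CUBIC),cv2.resize(cam('side')['image'][130:220,260:350],(300,300),interpolation=cv2.INTER_CUBIC)]))
P=cloud(c); H=np.hypot(P[...,0]-541,P[...,1]-55); q=H<76
for a in range(0,80,8):
    k=(H>=a)&(H<a+8); print(a,np.percentile(P[k][:,2],[5,50,95]).round(0),end=' ')
E
```

```text
t 36.15 p [ 518.  -298.5   67.9] toolx [-0.842 -0.074 -0.535] y [-0.097  0.995  0.016] z [ 0.531  0.065 -0.845] F [ 1.  -0.3 -0.7] gap 59.6 67.1 j [-0.905  0.272 -0.627  0.355  0.475 -0.92 ]
shift units [0.547 0.043 0.923]
0 [ 9. 32. 58.] 8 [ 8. 45. 67.] 16 [ 7. 51. 69.] 24 [ 14. 115. 126.] 32 [120. 128. 137.] 40 [131. 139. 146.] 48 [137. 149. 157.] 56 [ -1. 158. 167.] 64 [ -3. 168. 176.] 72 [ -6.   3. 214.]
```

View pics/t2.png

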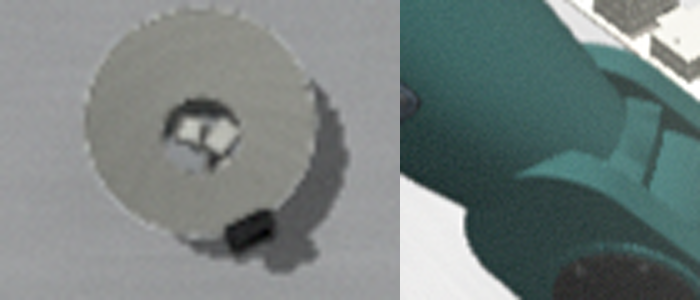

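Call:
jog_arm:
  targets: "-1 0.4 0 0.63 0; -1 0.16 0 0.25 0; -1 0.03 0 0.05 0; -1 0.03 0 0.05 0; -1 0 0 0 0"

```text
time_s: 36.75
tcp_pos: [520.0, -294.8, 25.8]
eef_rot: [-0.048, 0.959, 0.02, 0.279]
ft_force: [-0.4, -0.0, -1.3]
finger_gap: 59.7
finger_force: 67.0
```

Call:
jog_arm:
  targets: "-1 0.03 0 0.05 0; -1 0.03 0 0.05 0; -1 0.02 0 0.04 0; -1 0 0 0 0"

```text
time_s: 37.15
tcp_pos: [520.3, -295.0, 19.5]
eef_rot: [-0.048, 0.959, 0.02, 0.28]
ft_force: [-4.1, 4.3, 12.9]
finger_gap: 59.8
finger_force: 68.6
```

Call:
jog_arm:
  targets: "1 0 0 0 0; 1 0 0 0 0; 1 0 0 0 0; 1 0 0 0 0; 1 0 0 -0.5 0; 1 0 0 -1 0; 1 0 0 -1 0; 1 0 0 -1 0"

```text
time_s: 37.95
tcp_pos: [444.2, -303.6, 137.8]
eef_rot: [-0.048, 0.959, 0.02, 0.279]
ft_force: [-1.0, 0.1, -0.8]
finger_gap: 85.1
finger_force: 0.0
```

Call:
jog_arm:
  targets: "1 -0.3 0 -1 0; 1 -0.3 0 -1 0; 1 0 0 0 0; 1 0 0 0 0"

```text
time_s: 38.35
tcp_pos: [422.6, -307.7, 217.5]
eef_rot: [-0.047, 0.959, 0.019, 0.279]
ft_force: [-0.1, 0.7, -0.2]
finger_gap: 85.1
finger_force: 0.0
```

```bash
python3 go.py; python3 bin.py; python3 tilt.py | tail -1; python3 - <<'E'
from h import *
c=cam('side'); P=cloud(c); h=cv2.cvtColor(c['image'],cv2.COLOR_BGR2HSV)
m=(h[...,1]>120)&((h[...,0]<10)|(h[...,0]>170))&(np.hypot(P[...,0]-492,P[...,1]+298)<75)
print('side bin z',np.percentile(P[m][:,2],[1,50,99]).round(1),m.sum())
t=cam('top'); P=cloud(t); H=np.hypot(P[...,0]-541,P[...,1]-55); k=H<22; print('throat z',np.percentile(P[k][:,2],[5,50,90,99]).round(0),k.sum())
# small bumps on table near the tube: loose blocks?
n,l,st,ce=cv2.connectedComponentsWithStats(((P[...,2]>11)&(P[...,0]>300)&(P[...,0]<800)&(abs(P[...,1])<450)).astype(np.uint8))
print([(ce[i].round(0).tolist(),int(st[i,4])) for i in range(1,n) if 15<st[i,4]<2000])
E
```

```text
t 38.35 p [ 422.6 -307.7  217.5] toolx [-0.84  -0.08  -0.537] y [-0.102  0.995  0.011] z [ 0.534  0.064 -0.843] F [-0.1  0.7 -0.2] gap 85.1 0.0 j [-1.101  0.047 -0.433  0.875  0.529 -1.141]
bin 605 ((426.3103942871094, -146.09768676757812), (119.36451721191406, 414.7603759765625), 24.392362594604492) z [-4.  53.2]
rim 91 ((426.3103942871094, -146.09768676757812), (119.36451721191406, 414.7603759765625), 24.392362594604492) [ 476.9 -285.9  103.3]
side bin z [ 1.6 14.1 53.7] 709
throat z [ 9. 47. 64. 68.] 105
[([439.0, 146.0], 794), ([199.0, 165.0], 879), ([265.0, 159.0], 650), ([370.0, 164.0], 584), ([302.0, 203.0], 1710), ([405.0, 220.0], 276), ([365.0, 223.0], 154), ([451.0, 228.0], 69), ([188.0, 243.0], 118), ([436.0, 259.0], 1400), ([327.0, 261.0], 541)]Traceback (most recent call last):
  File "tilt.py", line 19, in <module>
    rimplane(c,np.array([697,424.]),[625,440],84)
    ~~~~~~~~^^^^^^^^^^^^^^^^^^^^^^^^^^^^^^^^^^^^^
  File "tilt.py", line 12, in rimplane
    q=np.array(q); q=q[abs(q[:,2]-z0)<w]
                           ~^^^^^
IndexError: too many indices for array: array is 1-dimensional, but 2 were indexed
```

```bash
python3 - <<'E'
from h import *
from scipy.optimize import least_squares
c=cam('top'); P=cloud(c); g=np.array([541,55.]); H=np.hypot(P[...,0]-g[0],P[...,1]-g[1]); L=np.hypot(P[...,0]-468,P[...,1]-25)
q=P[(H>66)&(H<80)&(P[...,2]>160)&(P[...,2]<185)&(L>30)]
A=np.c_[q[:,:2]-g,np.ones(len(q))]; s=np.linalg.lstsq(A,q[:,2],rcond=None)[0]
q2=P[(H>35)&(H<72)&(P[...,2]>110)&(P[...,2]<185)]
f=least_squares(lambda p:p[2]+p[3]*np.hypot(q2[:,0]-p[0],q2[:,1]-p[1])-q2[:,2],[541,55,90,1],loss='soft_l1',f_scale=2).x
print('rim plane',s.round(3),len(q),'cone axis',f.round(2), 'z at r74',(f[2]+f[3]*72).round(1))
h=cv2.cvtColor(c['image'],cv2.COLOR_BGR2HSV); m=(h[...,1]>120)&((h[...,0]<10)|(h[...,0]>170))&(np.hypot(P[...,0]-492,P[...,1]+298)<72)
Q=P[m&(P[...,2]>42)&(P[...,2]<60)]; d=(Q[:,:2]-[492,-298])@[.993,.118]
print('bin rim n',len(Q),'z back/mid/front',[Q[(d>a)&(d<b),2].mean().round(1) for a,b in((-60,-40),(-40,0),(0,40),(30,60)) if ((d>a)&(d<b)).any()])
E
```

```text
rim plane [-1.20000e-02 -5.00000e-03  1.70756e+02] 309 cone axis [542.07  55.54  83.81   1.25] z at r74 174.1
bin rim n 79 z back/mid/front [np.float64(49.9), np.float64(47.9), np.float64(48.9), np.float64(49.8)]
```

Funnel is home and upright at (542,55), the throat is clear with the blocks well below 95 mm, the bin is level on the table, and the arm is clear.

```bash
python3 -c "
from rig import r
print(r.finish_job())"
```

```text
the job is handed in; nothing more can be done
None
```

Job handed in at about 38 s (no verdict came back): the funnel stands home on the tube, the bin emptied through it with no jam or stray blocks (blocks seen in the tube, not counted one by one), and the bin is upright on the table, turned end for end from how it first stood.

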